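# Stack refill cartons in running bond in the desk rack

## Robot

A 6-joint arm with a two-finger parallel gripper is mounted at the origin on a cart in front of the work surface, level with it; the furniture and walls round the work are solid. World frame = base frame: x ahead of the robot, y to its left, z up, the work surface at z = 0. Lengths are in m, angles in rad, forces in N, time in s.
With the tool pointing down it reaches from about 0.375 to 0.975 m from the base axis. Payload 3.8 kg.
Tool frame: the origin (TCP) lies at the very end of the fingers, on their centre line; the grasp point (between the pads) lies 19 mm behind it (robot.grip_depth is the distance from the TCP to the grasp point, in m); x points along the fingers, y is the direction in which the jaws open and shut, and the axes are right-handed (so a half turn about x gives the same grasp; the last joint's range is limited). The gripper opens to 85 mm and grips with 20 to 120 N. Pads are 22 mm wide; open, the fingers measure 114 mm over their backs; the gripper's body (76 mm by 85 mm) begins 54 mm behind the grasp point. The pads swing forward as they close: fully open they stand 13 mm farther back than shut.
Start: joints at [1.285, 0.264, 1.604, -0, 1.274, -0.037], TCP at [0.166, 0.654, 0.231] pointing down, gripper open.
Joint ranges: [-2.63, 2.63], [-0.94, 2.18], [0.31, 2.57], [-1.31, 4.45], [0, 2.66], [-2.55, 2.55]. Speed limits (rad/s): [2.57, 2.57, 3.14, 3.14, 3.14, 3.14].

## Interface

Orientations are given as a unit quaternion [w, x, y, z].
In Python, from workcell import robot, viewer gives the robot as it stands.
- The arm moves only by the tool move_arm, never from a script. Its argument "commands" is a list of rows, each a list of 7 numbers: the shift along the tool's x, y, z in m, then the turn, a rotation vector about the tool's x, y, z in rad, then the opening in per cent of the stroke, from 0 (shut) to 100 (fully open). In form: [[x, y, z, wx, wy, wz, fingers], ...]. A call has 1 to 10 rows; each row shifts and turns the commanded pose from where the row before left it, along the tool's axes as they then stand; what a row does not reach is not made up. A row lasts 1/10 s, in which the tool goes at most 50 mm and 8.59 degrees, less where a joint would pass 70% of its speed; a pose out of reach is approached as far as the arm can. A call with a gripper value outside its range is refused whole. The fingers move at their own pace and stop on an object; "grip_force" is the grip in N (left out, the last holds). Time passes only in rows, so rows that do not move let the fingers close. It gives the time, the measured TCP pose, the force and the opening at its end, in the units of the state.
- robot.state(): the state, without advancing time (a new reading comes with each control period).
- viewer.snapshot(name): name is "scene" or "top"; returns (picture, depth): 480x640x3 uint8, red, green, blue; 480x640 float32, m along the optical axis (not along the pixel's ray), 0 where there is no reading.
- viewer.camera_model(name): a dict with "fovy" (degrees; the focal length in pixels is half the picture's height over the tangent of half this angle, whatever the lens; pixels are square), "cx", "cy" (the principal point, pixels), "view" (4x4, takes a point from world to camera coordinates). Camera axes: x right, y up, looking along -z (the intrinsics and any distortion apply to the point x, -y, -z); pixel columns grow to the right and rows downward; lengths in m; the calibration is good to about 2 mm. A picture is of the moment at which its call begins. camera_model takes no time and is no camera call.
- robot.hand_in(): hands the job in, once; it reports no verdict.
The state is a dict: "t": time; "joints": joint angles; "qd": joint speeds; "joint_efforts": joint torques, N m; "position": TCP position; "ee_rot": TCP orientation; "contact_force": force on the tool from outside, world axes, zero at the start; "torque": the same for the moment, N m; "opening": finger opening in m.
Only numpy, scipy, OpenCV 4.12 (cv2) and the standard library are available. Lean on these libraries where they do the work, as an engineer would, in place of code of your own. Each camera call takes 0.05 s, during which the arm holds its last target.

## Task

Finish stowing the refill cartons in the plywood rack as two courses in running bond. One full-length carton already lies at one end of the base: lay a second end to end with it, then on top of them the third full-length carton across the middle of their joint with a half-length carton at each end. Lay every carton flat, lengthways and centred on the base's width so that faces and ends are flush, the lower course between the end cheeks, let go, and leave the pen pot, mug, speaker and stapler where they stand.

Things in the scene. Friction and masses are not known exactly. Their poses are not given: they have to be found in the camera images.
- rack: plywood rack, fixed, at any yaw: a base 282 mm long (y axis), 60 mm wide (x), 12 mm thick, with a cheek 10 mm thick across each end; cheek tops 48 mm above the desk (below the upper course), their inner faces at y = -131 and +131 mm. The long sides are open. Origin on the desk under the middle of the base, z up; base top at z = 12 mm.
- full_1: plain brown cardboard carton, full length: 120 mm long (its y axis), 48 mm wide (x), 40 mm high (z), closed and rigid, about 0.16 kg; origin at the centre of its underside. The three full cartons are alike and interchangeable. Already laid in the lower course at the start, 58 to 64 mm to the +y side of the rack's middle, its underside on the base.
- full_2: plain brown cardboard carton, full length: 120 mm long (its y axis), 48 mm wide (x), 40 mm high (z), closed and rigid, about 0.16 kg; origin at the centre of its underside. The three full cartons are alike and interchangeable. Starts lying flat on the desk at any yaw.
- full_3: plain brown cardboard carton, full length: 120 mm long (its y axis), 48 mm wide (x), 40 mm high (z), closed and rigid, about 0.16 kg; origin at the centre of its underside. The three full cartons are alike and interchangeable. Starts lying flat on the desk at any yaw. At the start half_2 lies on top of this one.
- half_1: plain brown cardboard carton, half length: 60 mm long (its y axis), 48 mm wide (x), 40 mm high (z), closed and rigid, about 0.08 kg; origin at the centre of its underside. The two half cartons are alike and interchangeable. Starts flat on the desk.
- half_2: plain brown cardboard carton, half length: 60 mm long (its y axis), 48 mm wide (x), 40 mm high (z), closed and rigid, about 0.08 kg; origin at the centre of its underside. The two half cartons are alike and interchangeable. Starts lying flat on top of full_3 (its underside 40 mm above the desk), a little turned.
- pen_pot: dark grey pen pot with pens, bystander, about 100 mm across, 152 mm high with the pens; loose; origin at the centre of its underside
- mug: small off-white mug, bystander, 62 mm across, 89 mm with its handle, 52 mm high; loose; origin at the centre of its underside
- tower_speaker: slim black loudspeaker on a foot, bystander, 75 x 85 mm, 198 mm high; loose; origin at the centre of its underside
- stapler: stapler, bystander, 140 mm long (its x axis), 36 mm wide, 48 mm high; loose; origin at the centre of its underside
Things that resemble listed ones, but are neither listed nor needed, are in the scene too. What is shaped like the half_2 but yellow is not meant.

How it is judged:
By the outcome, as a careful person would: the job done as asked, in the order asked, and still so for the second after the job is handed in, with the robot touching nothing.
It also fails if it takes over 72 s, if anything falls off the work surface, if the arm or the gripper's body presses on something with over 40 N, if the wrist force passes 120 N, or if a joint passes its speed limit or range.

## Working session

There is one attempt and no reset: what is moved stays moved. The work goes in short steps, Python scripts to look and compute and a tool call to move; the robot and the scene stay as the last step left them, time stands still between calls to the robot, and variables do not carry over. Pictures are saved under pics/ and viewed, and the job is handed in when it is done.

Besides the shell and the picture viewer there is one more tool, called by a JSON object that holds its "name" and its "arguments", one argument or row to a line. move_arm: Moves the arm, as the interface text tells. Its arguments: {"type":"object","properties":{"commands":{"type":"array"},"grip_force":{"type":"number"}},"required":["commands"]}

```bash
ls; mkdir -p pics
python3 - <<'E'
from workcell import robot, viewer
import cv2,numpy as np
for n in("scene","top"):
    p,d=viewer.snapshot(n); cv2.imwrite(f"pics/{n}0.png",p[:,:,::-1]); np.savez(f"{n}0.npz",p=p,d=d)
    print(n,viewer.camera_model(n))
print(robot.state()); print(robot.grip_depth)
E
```

```text
pics
scene {'fovy': 49.893547230955214, 'cx': 314.39731071302657, 'cy': 243.5206089461459, 'view': array([[ 0.67146283, -0.74097268,  0.00985674, -0.33238742],
       [ 0.47954732,  0.44462524,  0.75653338, -0.30914419],
       [-0.56495312, -0.50325727,  0.65388079, -1.19714583],
       [ 0.        ,  0.        ,  0.        ,  1.        ]])}
top {'fovy': 56.95145745383371, 'cx': 318.4784556387919, 'cy': 248.78702007557297, 'view': array([[ 0.00176063, -0.99998131,  0.00585565,  0.00498841],
       [ 0.9860999 ,  0.00270902,  0.16613144, -0.51990112],
       [-0.1661442 ,  0.00548176,  0.98608623, -1.15380209],
       [ 0.        ,  0.        ,  0.        ,  1.        ]])}
{'t': 0.1, 'joints': array([ 1.28508181e+00,  2.64689048e-01,  1.60525031e+00,  1.66934965e-05,
        1.27374177e+00, -3.69068298e-02]), 'qd': array([-0.0004406 , -0.00151644, -0.00159094,  0.00082261,  0.00022095,
        0.00073716]), 'joint_efforts': array([ 1.14855189e-03, -5.16695809e+01, -3.68596137e+01,  9.53271706e-05,
        6.02073502e-03,  2.63166896e-05]), 'position': array([0.16602684, 0.65356138, 0.23007203]), 'ee_rot': array([ 0.70151737,  0.08701385,  0.70176569, -0.08846964]), 'contact_force': array([-0.01796084, -0.37764984, -0.5169364 ]), 'torque': array([0.01465058, 0.02736093, 0.04444052]), 'opening': 0.08533523564370005}
0.0187
```

View pics/scene0.png

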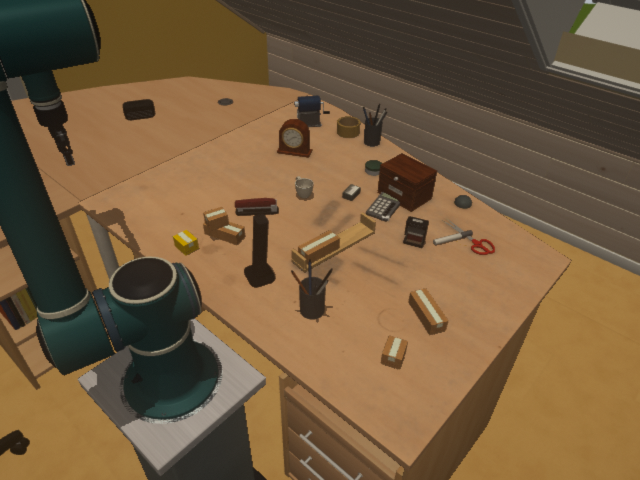

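View pics/top0.png

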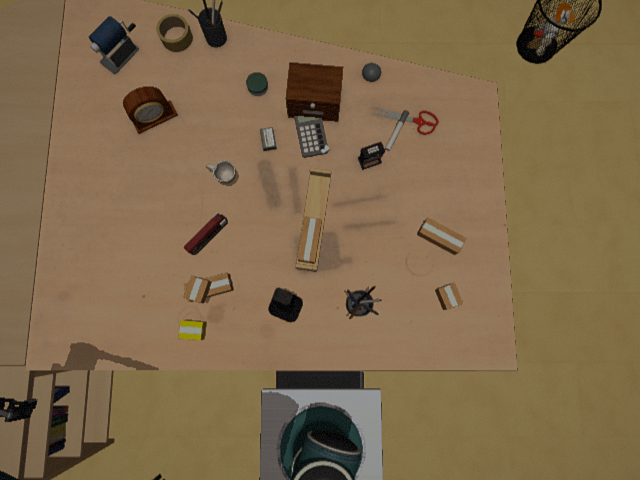

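Run:
```python
import cv2
t=cv2.imread("pics/top0.png"); s=cv2.imread("pics/scene0.png")
a=cv2.resize(t[150:340,160:320],None,fx=3,fy=3,interpolation=cv2.INTER_CUBIC)
b=cv2.resize(t[150:340,290:480],None,fx=3,fy=3,interpolation=cv2.INTER_CUBIC)
cv2.imwrite("pics/a.png",a);cv2.imwrite("pics/b.png",b)
cv2.imwrite("pics/c.png",cv2.resize(s[180:380,160:460],None,fx=2.6,fy=2.6,interpolation=cv2.INTER_CUBIC))
```

```text
(no output)
```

View pics/a.png

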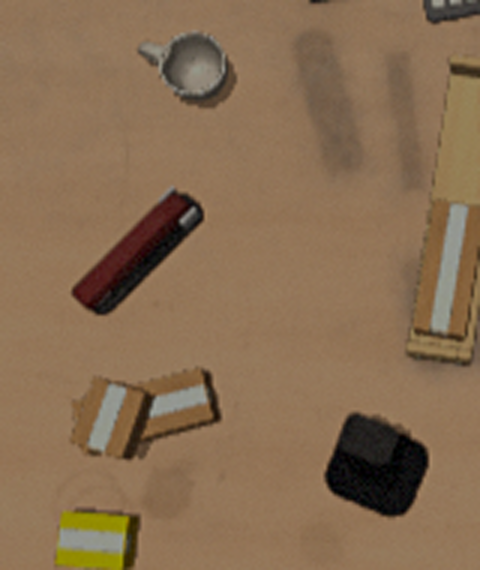

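View pics/b.png

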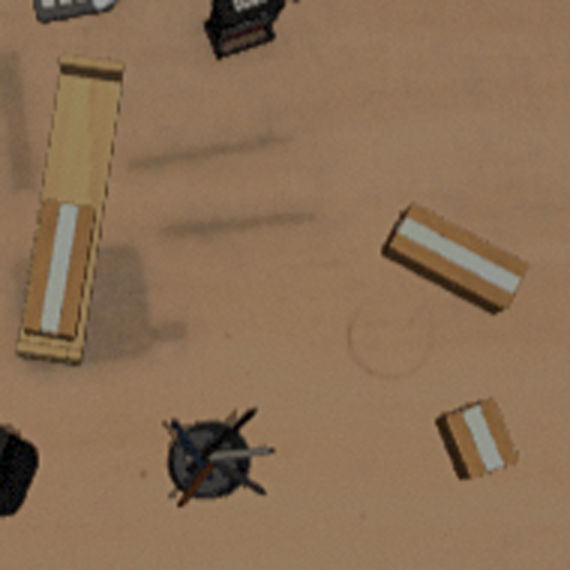

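View pics/c.png

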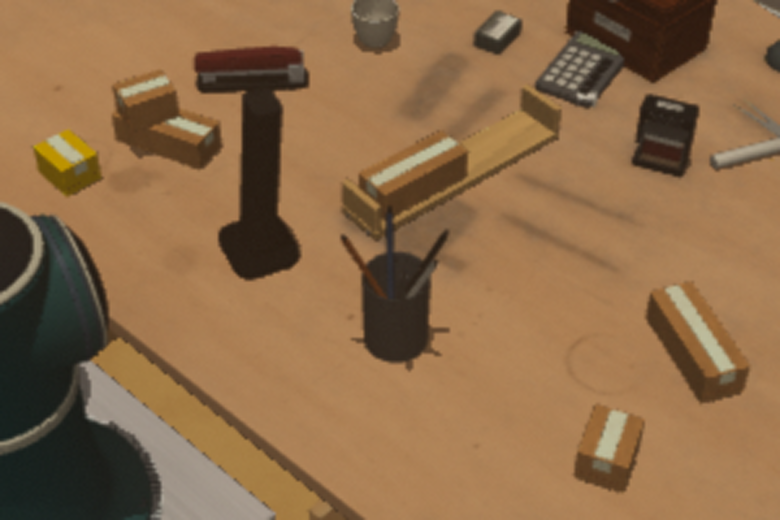

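```bash
cat > h.py <<'E'
import numpy as np, cv2, math
from workcell import robot, viewer
def cam(n):
    m=viewer.camera_model(n); f=240/math.tan(math.radians(m["fovy"])/2)
    return f,m["cx"],m["cy"],m["view"]
def dirs(n,uv):
    f,cx,cy,V=cam(n); uv=np.atleast_2d(uv).astype(float)
    d=np.c_[(uv[:,0]-cx)/f,-(uv[:,1]-cy)/f,-np.ones(len(uv))]
    R=V[:3,:3]; return -R.T@V[:3,3], d@R
def plane(n,uv,z):
    o,d=dirs(n,uv); return o+d*((z-o[2])/d[:,2])[:,None]
def cloud(n,D):
    v,u=np.mgrid[:480,:640]; o,d=dirs(n,np.c_[u.ravel(),v.ravel()])
    return (o+d*D.ravel()[:,None]).reshape(480,640,3)
def proj(n,P):
    f,cx,cy,V=cam(n); P=np.atleast_2d(P); c=P@V[:3,:3].T+V[:3,3]
    return np.c_[cx+f*c[:,0]/-c[:,2], cy-f*c[:,1]/-c[:,2]]
def rect(n,mask,z):
    cs,_=cv2.findContours(mask.astype(np.uint8),cv2.RETR_EXTERNAL,cv2.CHAIN_APPROX_NONE)
    c=max(cs,key=cv2.contourArea)[:,0,:]
    ys,xs=np.nonzero(mask); 
    pts=np.c_[xs,ys]; W=np.concatenate([plane(n,pts+np.array(o),z) for o in((-.5,-.5),(.5,-.5),(-.5,.5),(.5,.5))])
    (cx,cy),(w,h),a=cv2.minAreaRect((W[:,:2]*1000).astype(np.float32))
    if w>h: L,S,a=w,h,a
    else: L,S,a=h,w,a+90
    m=plane(n,pts,z).mean(0)[:2]
    a=(a+90)%180-90
    return dict(c=(round(cx,1),round(cy,1)),L=round(L,1),S=round(S,1),deg=round(a,1),mean=(m*1000).round(1))
E
python3 - <<'E'
from h import *
t=np.load("top0.npz"); p,D=t["p"],t["d"]; C=cloud("top",D)
for n,(u,v) in dict(desk=(400,280),full2=(441,236),half1=(449,296),half2=(198,289),full3=(222,284),full1=(311,240),base=(318,190),cheekN=(308,267),cheekF=(320,174),mug=(225,173),stap=(206,234),spk=(286,300),pot=(360,302),yel=(192,330)).items():
    print(n,(np.median(C[v-1:v+2,u-1:u+2].reshape(-1,3),axis=0)*1000).round(1))
for n,(u0,v0,u1,v1),z in [("full2",(410,210,475,262),.04),("half1",(430,278,470,315),.04),("half2",(178,270,240,310),.08),("full3",(178,270,240,310),.04),("full1",(285,215,335,275),.052),("cheekN",(285,255,335,275),.048),("cheekF",(295,165,335,190),.048),("rack",(285,160,340,280),.012)]:
    m=np.zeros((480,640),bool); m[v0:v1,u0:u1]=abs(C[v0:v1,u0:u1,2]-z)<(.004 if n!="rack" else .003)
    m=cv2.morphologyEx(m.astype(np.uint8),cv2.MORPH_OPEN,np.ones((2,2)))
    k,l,st,_=cv2.connectedComponentsWithStats(m); i=1+np.argmax(st[1:,4]); m=l==i
    print(n,m.sum(),rect("top",m,z))
E
```

```text
desk [ 439.9 -220.3   -1.7]
full2 [ 556.8 -328.4   40.8]
half1 [ 393.5 -342.3   42.4]
half2 [407.6 317.2  81. ]
full3 [424.5 264.2  37.7]
full1 [542.8  26.4  51.9]
base [695.6   7.6  11. ]
cheekN [469.8  34.2  46.3]
cheekF [736.8   2.1  27.1]
mug [746.6 274.9   5.1]
stap [559.5 312.   43.5]
spk [373.9  81.9 197.6]
pot [ 376.7 -103.6   51. ]
yel [303.1 337.9  40.3]
full2 657 {'c': (557.7, -334.8), 'L': 123.2, 'S': 52.8, 'deg': 60.9, 'mean': array([ 557.4, -335.6])}
half1 346 {'c': (392.3, -348.4), 'L': 62.7, 'S': 51.8, 'deg': 21.3, 'mean': array([ 391.9, -349.2])}
half2 393 {'c': (406.6, 320.5), 'L': 62.7, 'S': 51.6, 'deg': -17.9, 'mean': array([406.7, 320.7])}
full3 327 {'c': (423.1, 274.8), 'L': 68.3, 'S': 50.7, 'deg': -74.5, 'mean': array([422.4, 270.7])}
full1 688 {'c': (543.8, 28.2), 'L': 122.8, 'S': 50.7, 'deg': -8.8, 'mean': array([543.3,  28.7])}
cheekN 32 {'c': (467.4, 23.1), 'L': 30.1, 'S': 12.2, 'deg': 83.8, 'mean': array([466.5,  22.7])}
cheekF 37 {'c': (736.9, -7.4), 'L': 38.9, 'S': 11.6, 'deg': -89.8, 'mean': array([736.4,  -6.5])}
rack 519 {'c': (673.6, 8.5), 'L': 126.2, 'S': 62.7, 'deg': -7.9, 'mean': array([673. ,  10.6])}
```

```bash
cat > rack.py <<'E'
from h import *
t=np.load("top0.npz"); p,D=t["p"],t["d"]; C=cloud("top",D)
o,_=dirs("top",[[320,240]]); print("cam",o)
hsv=cv2.cvtColor(p,cv2.COLOR_RGB2HSV)
for u,v in((318,190),(400,280),(311,275),(308,267),(320,174),(302,235)): print((u,v),hsv[v,u],p[v,u])
m=np.zeros((480,640),np.uint8); r=hsv[160:285,285:345]
m[160:285,285:345]=((r[...,0]>=16)&(r[...,0]<=30)&(r[...,1]>85)).astype(np.uint8)
cv2.imwrite("pics/rm.png",cv2.resize(m[150:290,280:350]*255,None,fx=4,fy=4,interpolation=0))
# side edges of the base on z=12, per row
for v in range(180,275,6):
    xs=np.nonzero(m[v])[0]
    if len(xs): 
        a=plane("top",[[xs[0]-.5,v],[xs[-1]+.5,v]],.012)*1000; print(v,xs[0],xs[-1],a[:,:2].round(1).tolist())
E
python3 rack.py
```

```text
cam [0.32096813 0.01272161 1.22409107]
(318, 190) [ 19 109 150] [150 127  86]
(400, 280) [ 15  98 149] [149 121  92]
(311, 275) [ 15  91 140] [140 115  90]
(308, 267) [ 18 115 151] [151 124  83]
(320, 174) [ 17 113  52] [52 42 29]
(302, 235) [ 15 138 133] [133  98  61]
180 309 342 [[724.1, 34.8], [724.4, -62.2]]
186 292 344 [[706.1, 83.1], [706.7, -67.8]]
192 291 331 [[688.4, 85.7], [688.8, -30.7]]
198 306 342 [[671.0, 43.0], [671.3, -61.8]]
204 288 337 [[653.3, 93.7], [653.7, -47.6]]
210 304 325 [[636.0, 48.4], [636.2, -13.6]]
216 287 340 [[618.4, 96.1], [618.9, -55.8]]
222 294 333 [[601.2, 76.2], [601.6, -36.1]]
228 291 336 [[584.0, 84.4], [584.4, -44.4]]
234 301 341 [[566.9, 56.3], [567.3, -58.3]]
240 294 321 [[549.8, 75.6], [550.1, -2.4]]
246 285 344 [[532.8, 100.4], [533.3, -66.4]]
252 295 342 [[516.0, 72.5], [516.3, -60.7]]
258 291 342 [[499.1, 83.4], [499.5, -60.6]]
264 295 317 [[482.4, 72.1], [482.6, 8.6]]
270 294 316 [[465.7, 74.7], [465.9, 11.3]]
```

View pics/rm.png

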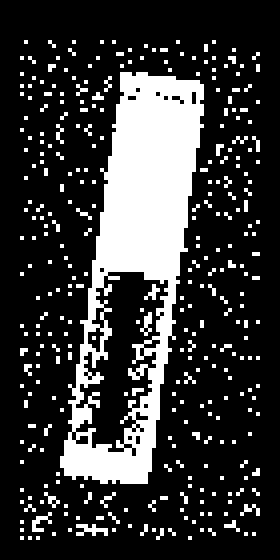

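```bash
cat >> rack.py <<'E'
print('----')
m=cv2.morphologyEx(cv2.medianBlur(m,3),cv2.MORPH_OPEN,np.ones((3,3)))
k,l,st,_=cv2.connectedComponentsWithStats(m); m=(l==1+np.argmax(st[1:,4])).astype(np.uint8)
L=[];R=[]
for v in range(180,214):
    xs=np.nonzero(m[v])[0]; L.append((xs[0]-.5,v)); R.append((xs[-1]+.5,v))
for v in range(180,260,1):
    xs=np.nonzero(m[v])[0]
    if v>=214: L.append((xs[0]-.5,v))   # left side (base edge)
for nm,S in(("L",L),("R",R)):
    P=plane("top",S,.012)[:,:2]*1000; 
    vx,vy,x0,y0=cv2.fitLine(P.astype(np.float32),cv2.DIST_HUBER,0,.01,.01).ravel()
    res=(P-[x0,y0])@[-vy,vx]; print(nm,np.degrees(np.arctan2(vy,vx)).round(2),(x0,y0),"y at 604,674,544:",[round(float(y0+vy/vx*(x-x0)),1) for x in(604,674,544)],res.std())
# cheek outer faces: topmost/bottommost rows
ys,xs=np.nonzero(m); print(ys.min(),ys.max())
for c,(u,v) in dict(farTop=(xs[ys==ys.min()].mean(),ys.min()-.5),nearBot=(xs[ys==ys.max()].mean(),ys.max()+.5)).items():
    print(c,u,v,(plane("top",[[u,v]],.048)*1000).round(1),(plane("top",[[u,v]],0)*1000).round(1))
cs,_=cv2.findContours(m,0,1); print(cv2.approxPolyDP(cs[0],3,True)[:,0].tolist())
E
python3 rack.py | sed -n '/----/,$p'
```

```text
----Traceback (most recent call last):
  File "rack.py", line 22, in <module>
    if v>=214: L.append((xs[0]-.5,v))   # left side (base edge)
                         ~~^^^
IndexError: index 0 is out of bounds for axis 0 with size 0
```

```bash
sed -i 's/if v>=214: L/if v>=214 and len(xs): L/; s/range(180,260,1)/range(214,214)/' rack.py
python3 rack.py | sed -n '/----/,$p'
```

```text
----
L -7.59 (np.float32(674.3705), np.float32(42.580235)) y at 604,674,544: [52.0, 42.6, 59.9] 1.0187418293869865
R -7.95 (np.float32(675.56744), np.float32(-19.119287)) y at 604,674,544: [-9.1, -18.9, -0.8] 0.8271820027094909
168 222
farTop 313.5 167.5 [[748.4  20.4  48. ]] [[765.8  20.7   0. ]]
nearBot 304.5 222.5 [[591.6  44.4  48. ]] [[602.6  45.7   0. ]]
[[329, 170], [310, 169], [303, 222], [310, 217], [323, 221]]
```

```bash
cat >> h.py <<'E'
def find(n,C,box,z,tol=.004):
    u0,v0,u1,v1=box
    m=np.zeros((480,640),np.uint8); m[v0:v1,u0:u1]=abs(C[v0:v1,u0:u1,2]-z)<tol
    m=cv2.morphologyEx(m,cv2.MORPH_OPEN,np.ones((2,2)))
    k,l,st,_=cv2.connectedComponentsWithStats(m); m=l==1+np.argmax(st[1:,4])
    r=rect(n,m,z); ys,xs=np.nonzero(m); P=plane(n,np.c_[xs,ys],z)[:,:2]*1000
    w,V=np.linalg.eigh(np.cov(P.T)); v=V[:,1]; r["pca"]=round((math.degrees(math.atan2(v[1],v[0]))+90)%180-90,2); r["sz"]=np.sqrt(12*w[::-1]).round(1); r["n"]=int(m.sum())
    return r
E
python3 - <<'E'
from h import *
C={n:cloud(n,np.load(n+"0.npz")["d"]) for n in("top","scene")}
G=dict(full2=([557,-335,40]),half1=([392,-349,40]),half2=([406.6,320.5,80]),full3=([423,275,40]),full1=([543.7,28.3,52]))
for k,c in G.items():
    for n in C:
        u,v=proj(n,np.array(c)/1000)[0].astype(int)
        print(k,n,(u,v),find(n,C[n],(u-40,v-40,u+40,v+40),c[2]/1000))
E
```

```text
full2 top (np.int64(443), np.int64(235)) {'c': (557.7, -334.8), 'L': 123.2, 'S': 52.8, 'deg': 60.9, 'mean': array([ 557.4, -335.6]), 'pca': 60.85, 'sz': array([120.2,  48.8]), 'n': 657}
full2 scene (np.int64(428), np.int64(306)) {'c': (557.7, -338.2), 'L': 123.4, 'S': 51.7, 'deg': 60.9, 'mean': array([ 554.3, -341.3]), 'pca': 63.13, 'sz': array([115.9,  45.3]), 'n': 542}
half1 top (np.int64(451), np.int64(296)) {'c': (392.3, -348.4), 'L': 62.7, 'S': 51.8, 'deg': 21.3, 'mean': array([ 391.9, -349.2]), 'pca': 18.6, 'sz': array([58.8, 47.9]), 'n': 346}
half1 scene (np.int64(394), np.int64(347)) {'c': (392.4, -351.0), 'L': 64.8, 'S': 50.5, 'deg': 20.2, 'mean': array([ 392.8, -351.5]), 'pca': 19.21, 'sz': array([58.4, 46.4]), 'n': 369}
half2 top (np.int64(196), np.int64(289)) {'c': (406.6, 320.5), 'L': 62.7, 'S': 51.6, 'deg': -17.9, 'mean': array([406.7, 320.7]), 'pca': -20.95, 'sz': array([59.7, 47.2]), 'n': 393}
half2 scene (np.int64(214), np.int64(213)) {'c': (405.6, 314.2), 'L': 65.1, 'S': 55.2, 'deg': -16.2, 'mean': array([405.9, 314.1]), 'pca': -8.58, 'sz': array([60.2, 47. ]), 'n': 176}
full3 top (np.int64(217), np.int64(284)) {'c': (423.1, 274.8), 'L': 68.3, 'S': 50.7, 'deg': -74.5, 'mean': array([422.4, 270.7]), 'pca': -51.9, 'sz': array([59.4, 46.2]), 'n': 327}
full3 scene (np.int64(230), np.int64(228)) {'c': (421.9, 271.8), 'L': 78.8, 'S': 54.7, 'deg': -73.3, 'mean': array([421.1, 265.9]), 'pca': -59.16, 'sz': array([64.9, 47.4]), 'n': 186}
full1 top (np.int64(310), np.int64(239)) {'c': (543.8, 28.2), 'L': 122.8, 'S': 50.7, 'deg': -8.8, 'mean': array([543.3,  28.7]), 'pca': -9.93, 'sz': array([118.7,  47.4]), 'n': 688}
full1 scene (np.int64(318), np.int64(242)) {'c': (543.7, 23.1), 'L': 125.0, 'S': 55.4, 'deg': -8.3, 'mean': array([543.4,  24.2]), 'pca': -7.78, 'sz': array([119.9,  47.8]), 'n': 375}
```

```bash
cat >> h.py <<'E'
def cur():
    s=robot.state(); w,x,y,z=s["ee_rot"]
    yy=np.array([2*(x*y-w*z),1-2*(x*x+z*z)]); xx=np.array([1-2*(y*y+z*z),2*(x*y+w*z),2*(x*z-w*y)])
    return s,s["position"].copy(),math.atan2(yy[1],yy[0]),xx
def plan(wps,step=.045,turn=.145):
    """wps: list of (x,y,z mm, phi deg or None, opening %, [step m]); prints rows"""
    s,p,ph,xx=cur(); print("cur t=%.2f"%s["t"],(p*1000).round(1),"phi %.1f"%math.degrees(ph),"axis",xx.round(3),"F",s["contact_force"].round(1),"op %.4f"%s["opening"],"q",s["joints"].round(2))
    for w in wps:
        T=np.array(w[:3])/1000; st=w[5] if len(w)>5 else step
        tp=ph if w[3] is None else math.radians(w[3])
        d=T-p; dphi=tp-ph
        n=max(1,math.ceil(np.linalg.norm(d)/st-1e-6),math.ceil(abs(dphi)/turn-1e-6)); rows=[]
        for i in range(n):
            dd=(T-p)/(n-i); a=-round((tp-ph)/(n-i),3)
            c,sn=math.cos(ph),math.sin(ph)
            r=np.array([-dd[2],dd[0]*c+dd[1]*sn,dd[0]*sn-dd[1]*c]).round(4 if st<.02 else 3)
            p=p+np.array([r[1]*c+r[2]*sn,r[1]*sn-r[2]*c,-r[0]]); ph-=a
            rows.append([float(r[0]),float(r[1]),float(r[2]),float(a),0,0,w[4]])
        print(n,str([[ (0 if v==0 else v) for v in r] for r in rows]).replace(" ",""))
E
python3 - <<'E'
from h import *
plan([(650,20,240,20,100),(557.5,-335.5,120,-29.1,100)])
E
```

```text
cur t=0.10 [166.  653.6 230.1] phi 75.7 axis [-0.001 -0.002 -1.   ] F [-0.  -0.4 -0.5] op 0.0853 q [ 1.29  0.26  1.61  0.    1.27 -0.04]
18 [[-0.001,-0.027,0.035,0.054,0,0,100],[-0.001,-0.026,0.036,0.054,0,0,100],[0,-0.024,0.037,0.054,0,0,100],[-0.001,-0.022,0.039,0.054,0,0,100],[0,-0.019,0.04,0.054,0,0,100],[-0.001,-0.017,0.041,0.054,0,0,100],[0,-0.015,0.042,0.054,0,0,100],[-0.001,-0.013,0.042,0.054,0,0,100],[0,-0.01,0.043,0.054,0,0,100],[-0.001,-0.008,0.044,0.054,0,0,100],[0,-0.006,0.044,0.054,0,0,100],[-0.001,-0.003,0.044,0.054,0,0,100],[0,-0.001,0.044,0.054,0,0,100],[-0.001,0.001,0.044,0.054,0,0,100],[0,0.004,0.044,0.054,0,0,100],[-0.001,0.006,0.044,0.054,0,0,100],[0,0.009,0.043,0.054,0,0,100],[-0.001,0.011,0.043,0.055,0,0,100]]
9 [[0.013,-0.023,0.034,0.095,0,0,100],[0.013,-0.02,0.036,0.095,0,0,100],[0.013,-0.016,0.037,0.095,0,0,100],[0.014,-0.013,0.039,0.095,0,0,100],[0.013,-0.009,0.04,0.095,0,0,100],[0.014,-0.005,0.04,0.095,0,0,100],[0.013,-0.002,0.041,0.096,0,0,100],[0.014,0.002,0.041,0.095,0,0,100],[0.013,0.007,0.04,0.096,0,0,100]]
```

{"name": "move_arm", "arguments": {
  "commands": [
    [-0.001, -0.027, 0.035, 0.054, 0, 0, 100],
    [-0.001, -0.026, 0.036, 0.054, 0, 0, 100],
    [0, -0.024, 0.037, 0.054, 0, 0, 100],
    [-0.001, -0.022, 0.039, 0.054, 0, 0, 100],
    [0, -0.019, 0.04, 0.054, 0, 0, 100],
    [-0.001, -0.017, 0.041, 0.054, 0, 0, 100],
    [0, -0.015, 0.042, 0.054, 0, 0, 100],
    [-0.001, -0.013, 0.042, 0.054, 0, 0, 100],
    [0, -0.01, 0.043, 0.054, 0, 0, 100]
  ]
}}

```text
t: 1.0
position: [0.409, 0.3356, 0.2361]
ee_rot: [0.66, 0.255, 0.66, -0.255]
contact_force: [1.6, 0.1, -0.6]
opening: 0.0855
```

{"name": "move_arm", "arguments": {
  "commands": [
    [-0.001, -0.008, 0.044, 0.054, 0, 0, 100],
    [0, -0.006, 0.044, 0.054, 0, 0, 100],
    [-0.001, -0.003, 0.044, 0.054, 0, 0, 100],
    [0, -0.001, 0.044, 0.054, 0, 0, 100],
    [-0.001, 0.001, 0.044, 0.054, 0, 0, 100],
    [0, 0.004, 0.044, 0.054, 0, 0, 100],
    [-0.001, 0.006, 0.044, 0.054, 0, 0, 100],
    [0, 0.009, 0.043, 0.054, 0, 0, 100],
    [-0.001, 0.011, 0.043, 0.055, 0, 0, 100]
  ]
}}

```text
t: 1.9
position: [0.6509, 0.0196, 0.2406]
ee_rot: [0.578, 0.406, 0.579, -0.406]
contact_force: [0.7, 0.5, -0.2]
opening: 0.0857
```

{"name": "move_arm", "arguments": {
  "commands": [
    [0.013, -0.023, 0.034, 0.095, 0, 0, 100],
    [0.013, -0.02, 0.036, 0.095, 0, 0, 100],
    [0.013, -0.016, 0.037, 0.095, 0, 0, 100],
    [0.014, -0.013, 0.039, 0.095, 0, 0, 100],
    [0.013, -0.009, 0.04, 0.095, 0, 0, 100],
    [0.014, -0.005, 0.04, 0.095, 0, 0, 100],
    [0.013, -0.002, 0.041, 0.096, 0, 0, 100],
    [0.014, 0.002, 0.041, 0.095, 0, 0, 100],
    [0.013, 0.007, 0.04, 0.096, 0, 0, 100]
  ]
}}

```text
t: 2.8
position: [0.5569, -0.3359, 0.1201]
ee_rot: [-0.357, -0.61, -0.357, 0.61]
contact_force: [0.5, -0.2, 0.8]
opening: 0.085
```

Run:
```python
from h import *
plan([(557.5,-335.5,60,-29.1,100),(557.5,-335.5,9,-29.1,100,.026)])
```

```text
cur t=2.80 [ 556.9 -335.9  120.1] phi -29.3 axis [-0.001  0.001 -1.   ] F [ 0.5 -0.2  0.8] op 0.0850 q [-0.58  0.31  1.76  0.    1.07 -0.07]
2 [[0.03,0,0,-0.002,0,0,100],[0.03,0,-0.001,-0.002,0,0,100]]
2 [[0.026,0,0,0,0,0,100],[0.025,0,0,0,0,0,100]]
```

{"name": "move_arm", "arguments": {
  "commands": [
    [0.03, 0, 0, -0.002, 0, 0, 100],
    [0.03, 0, -0.001, -0.002, 0, 0, 100],
    [0.026, 0, 0, 0, 0, 0, 100],
    [0.025, 0, 0, 0, 0, 0, 100],
    [0, 0, 0, 0, 0, 0, 50],
    [0, 0, 0, 0, 0, 0, 30],
    [0, 0, 0, 0, 0, 0, 30],
    [0, 0, 0, 0, 0, 0, 30]
  ],
  "grip_force": 40
}}

```text
t: 3.6
position: [0.5598, -0.3345, 0.0122]
ee_rot: [0.361, 0.609, 0.359, -0.608]
contact_force: [-0.2, -0.6, -2.3]
opening: 0.0472
```

Run:
```python
from h import *
p,d=viewer.snapshot("scene"); cv2.imwrite("pics/s1.png",cv2.resize(p[220:400,320:560,::-1],None,fx=3,fy=3))
plan([])
```

```text
cur t=3.65 [ 559.5 -334.4   11.9] phi -28.9 axis [ 0.002 -0.001 -1.   ] F [-0.  -0.6 -2.5] op 0.0477 q [-0.58  0.43  1.83  0.    0.89 -0.07]
```

View pics/s1.png

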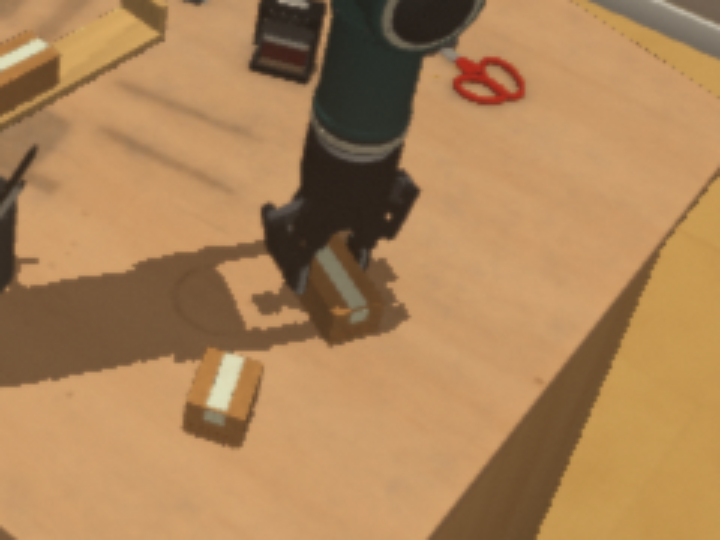

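Run:
```python
from h import *
plan([(559.5,-334.5,100,None,30),(666.5,12,100,82.1,30),(666.5,12,50,82.1,30)])
```

```text
cur t=3.65 [ 559.5 -334.4   11.9] phi -28.9 axis [ 0.002 -0.001 -1.   ] F [-0.  -0.6 -2.5] op 0.0477 q [-0.58  0.43  1.83  0.    0.89 -0.07]
2 [[-0.044,0,0,0,0,0,30],[-0.044,0,0,0,0,0,30]]
14 [[0,-0.005,-0.025,-0.138,0,0,30],[0,-0.002,-0.026,-0.138,0,0,30],[0,0.002,-0.026,-0.138,0,0,30],[0,0.005,-0.025,-0.138,0,0,30],[0,0.009,-0.024,-0.138,0,0,30],[0,0.012,-0.023,-0.139,0,0,30],[0,0.015,-0.021,-0.138,0,0,30],[0,0.018,-0.019,-0.139,0,0,30],[0,0.02,-0.016,-0.138,0,0,30],[0,0.023,-0.013,-0.139,0,0,30],[0,0.024,-0.01,-0.138,0,0,30],[0,0.025,-0.006,-0.139,0,0,30],[0,0.026,-0.003,-0.138,0,0,30],[0,0.026,0,-0.139,0,0,30]]
2 [[0.025,0,0,0,0,0,30],[0.025,0,0,0,0,0,30]]
```

{"name": "move_arm", "arguments": {
  "commands": [
    [-0.044, 0, 0, 0, 0, 0, 30],
    [-0.044, 0, 0, 0, 0, 0, 30],
    [0, -0.005, -0.025, -0.138, 0, 0, 30],
    [0, -0.002, -0.026, -0.138, 0, 0, 30],
    [0, 0.002, -0.026, -0.138, 0, 0, 30],
    [0, 0.005, -0.025, -0.138, 0, 0, 30],
    [0, 0.009, -0.024, -0.138, 0, 0, 30],
    [0, 0.012, -0.023, -0.139, 0, 0, 30]
  ]
}}

```text
t: 4.45
position: [0.6044, -0.185, 0.0991]
ee_rot: [0.576, 0.411, 0.575, -0.411]
contact_force: [0.0, 0.6, -1.4]
opening: 0.0474
```

{"name": "move_arm", "arguments": {
  "commands": [
    [0, 0.015, -0.021, -0.138, 0, 0, 30],
    [0, 0.018, -0.019, -0.139, 0, 0, 30],
    [0, 0.02, -0.016, -0.138, 0, 0, 30],
    [0, 0.023, -0.013, -0.139, 0, 0, 30],
    [0, 0.024, -0.01, -0.138, 0, 0, 30],
    [0, 0.025, -0.006, -0.139, 0, 0, 30],
    [0, 0.026, -0.003, -0.138, 0, 0, 30],
    [0, 0.026, 0, -0.139, 0, 0, 30]
  ]
}}

```text
t: 5.25
position: [0.6657, 0.0138, 0.099]
ee_rot: [0.706, 0.047, 0.705, -0.047]
contact_force: [-0.0, -0.0, -1.4]
opening: 0.0475
```

Run:
```python
from h import *
for n,b in(("scene",(150,330,240,480)),("top",(130,300,240,420))):
    p,d=viewer.snapshot(n); np.savez(n+"2.npz",p=p,d=d); cv2.imwrite(f"pics/{n}2.png",cv2.resize(p[b[0]:b[1],b[2]:b[3],::-1],None,fx=3,fy=3))
plan([(666.5,12,55,82.1,30),(666.5,12,24,82.1,30,.015)])
```

```text
cur t=5.35 [666.3  15.9  99.1] phi 82.4 axis [ 0.002  0.001 -1.   ] F [ 0.  -0.4 -0.8] op 0.0472 q [-0.01  0.35  1.75  0.    1.04 -1.45]
1 [[0.044,-0.004,0.001,0.005,0,0,30]]
3 [[0.0104,0,-0.0001,0,0,0,30],[0.0103,0.0001,-0.0001,0,0,0,30],[0.0104,0,0,0,0,0,30]]
```

View pics/scene2.png

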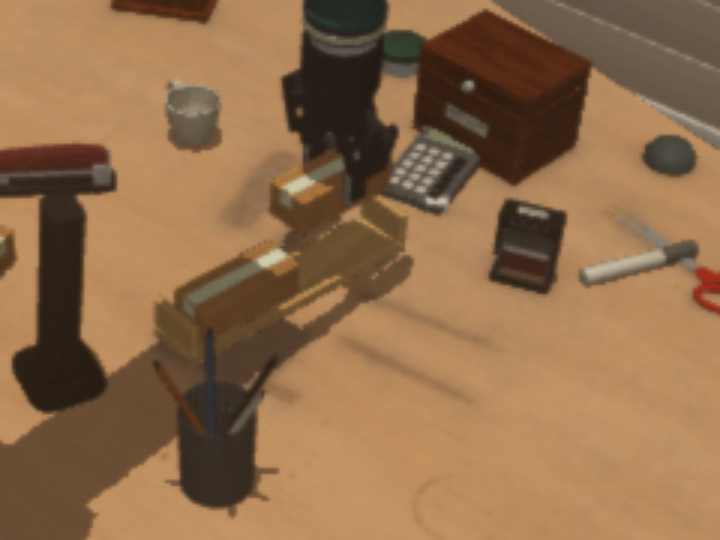

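View pics/top2.png

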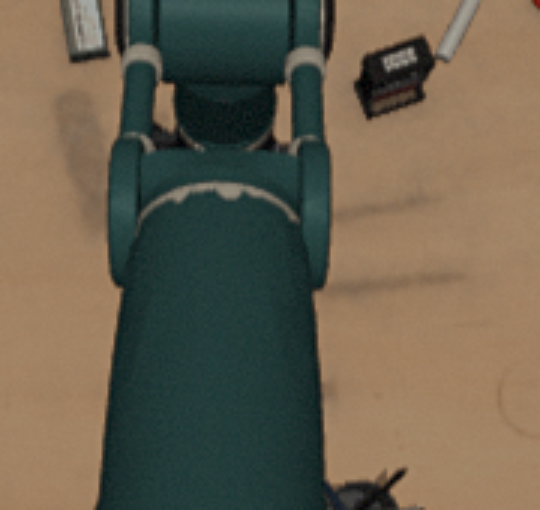

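{"name": "move_arm", "arguments": {
  "commands": [
    [0.02, 0, 0, 0, 0, 0, 30],
    [0, 0, 0, 0, 0, 0, 30],
    [0, 0, 0, 0, 0, 0, 30]
  ]
}}

```text
t: 5.65
position: [0.6644, 0.0122, 0.0779]
ee_rot: [0.705, 0.049, 0.706, -0.049]
contact_force: [0.8, -0.4, -1.8]
opening: 0.047
```

Run:
```python
from h import *
for i in range(4): print(robot.state()["position"])
plan([(666.5,12,55,82.1,30),(666.5,12,24,82.1,30,.011)])
```

```text
[0.66439236 0.01218279 0.0778946 ]
[0.66439236 0.01218279 0.0778946 ]
[0.66439236 0.01218279 0.0778946 ]
[0.66439236 0.01218279 0.0778946 ]
cur t=5.65 [664.4  12.2  77.9] phi 82.0 axis [-0.002 -0.    -1.   ] F [ 0.8 -0.4 -1.8] op 0.0470 q [-0.02  0.37  1.76 -0.    1.01 -1.45]
1 [[0.023,0,0.002,-0.001,0,0,30]]
3 [[0.0103,0,0,0,0,0,30],[0.0103,0.0001,0.0001,0,0,0,30],[0.0103,0,0,0,0,0,30]]
```

{"name": "move_arm", "arguments": {
  "commands": [
    [0.023, 0, 0.002, 0, 0, 0, 30],
    [0.01, 0, 0, 0, 0, 0, 30],
    [0.01, 0, 0, 0, 0, 0, 30],
    [0.009, 0, 0, 0, 0, 0, 30],
    [0, 0, 0, 0, 0, 0, 30]
  ]
}}

```text
t: 6.15
position: [0.6663, 0.0123, 0.0248]
ee_rot: [0.705, 0.049, 0.706, -0.049]
contact_force: [-0.4, -0.5, -2.6]
opening: 0.0473
```

{"name": "move_arm", "arguments": {
  "commands": [
    [0.0015, 0, 0, 0, 0, 0, 30],
    [0.001, 0, 0, 0, 0, 0, 30]
  ]
}}

```text
t: 6.35
position: [0.6677, 0.0124, 0.0242]
ee_rot: [0.706, 0.049, 0.705, -0.049]
contact_force: [0.2, 0.8, -2.3]
opening: 0.0475
```

{"name": "move_arm", "arguments": {
  "commands": [
    [0.001, 0, 0, 0, 0, 0, 30],
    [0, 0, 0, 0, 0, 0, 30]
  ]
}}

```text
t: 6.55
position: [0.6678, 0.0125, 0.0238]
ee_rot: [0.706, 0.049, 0.705, -0.049]
contact_force: [-0.9, -0.4, 1.5]
opening: 0.0473
```

{"name": "move_arm", "arguments": {
  "commands": [
    [0.001, 0, 0, 0, 0, 0, 30],
    [0, 0, 0, 0, 0, 0, 30]
  ]
}}

```text
t: 6.75
position: [0.6678, 0.0124, 0.0238]
ee_rot: [0.706, 0.049, 0.705, -0.049]
contact_force: [-3.9, -0.2, 9.0]
opening: 0.0476
```

{"name": "move_arm", "arguments": {
  "commands": [
    [-0.001, 0, 0, 0, 0, 0, 75],
    [0, 0, 0, 0, 0, 0, 100],
    [0, 0, 0, 0, 0, 0, 100],
    [-0.04, 0, 0, 0, 0, 0, 100],
    [-0.045, 0, 0, 0, 0, 0, 100],
    [-0.045, 0, 0, 0, 0, 0, 100],
    [0, 0, 0, 0, 0, 0, 100]
  ]
}}

```text
t: 7.45
position: [0.673, 0.0123, 0.1618]
ee_rot: [0.711, 0.049, 0.7, -0.048]
contact_force: [1.5, 0.8, 0.5]
opening: 0.0853
```

Run:
```python
from h import *
for n,b in(("scene",(190,270,270,400)),):
    p,d=viewer.snapshot(n); np.savez(n+"3.npz",p=p,d=d); cv2.imwrite(f"pics/{n}3.png",cv2.resize(p[b[0]:b[1],b[2]:b[3],::-1],None,fx=6,fy=6,interpolation=cv2.INTER_CUBIC))
plan([])
```

```text
cur t=7.50 [671.   12.4 158.2] phi 82.1 axis [ 0.01 -0.   -1.  ] F [-0.5 -0.1 -1.3] op 0.0850 q [-0.02  0.3   1.69 -0.    1.14 -1.45]
```

View pics/scene3.png

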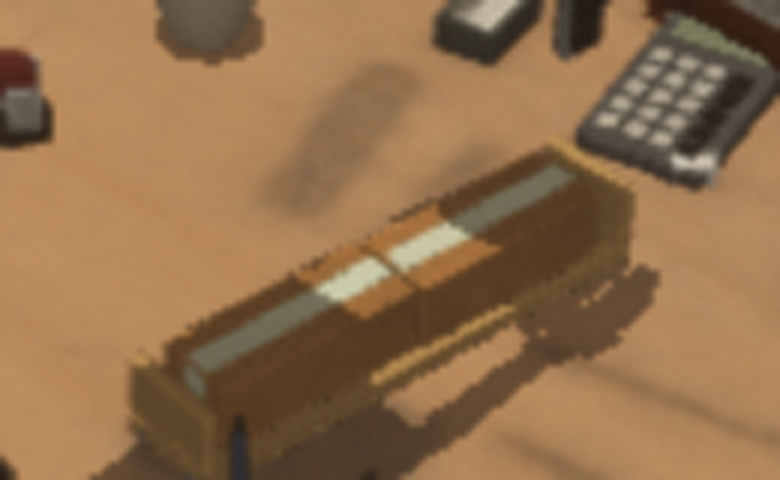

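Run:
```python
from h import *
plan([(406.5,318.5,150,71,100)])
```

```text
cur t=7.50 [671.   12.4 158.2] phi 82.1 axis [ 0.01 -0.   -1.  ] F [-0.5 -0.1 -1.3] op 0.0850 q [-0.02  0.3   1.69 -0.    1.14 -1.45]
9 [[0.001,0.03,-0.034,0.022,0,0,100],[0.001,0.029,-0.034,0.021,0,0,100],[0.001,0.028,-0.035,0.022,0,0,100],[0.001,0.027,-0.036,0.021,0,0,100],[0.001,0.027,-0.036,0.022,0,0,100],[0.001,0.026,-0.037,0.021,0,0,100],[0.001,0.025,-0.037,0.022,0,0,100],[0.001,0.024,-0.038,0.021,0,0,100],[0,0.023,-0.038,0.022,0,0,100]]
```

{"name": "move_arm", "arguments": {
  "commands": [
    [0.001, 0.03, -0.034, 0.022, 0, 0, 100],
    [0.001, 0.029, -0.034, 0.021, 0, 0, 100],
    [0.001, 0.028, -0.035, 0.022, 0, 0, 100],
    [0.001, 0.027, -0.036, 0.021, 0, 0, 100],
    [0.001, 0.027, -0.036, 0.022, 0, 0, 100],
    [0.001, 0.026, -0.037, 0.021, 0, 0, 100],
    [0.001, 0.025, -0.037, 0.022, 0, 0, 100],
    [0.001, 0.024, -0.038, 0.021, 0, 0, 100],
    [0, 0.023, -0.038, 0.022, 0, 0, 100]
  ]
}}

```text
t: 8.4
position: [0.4007, 0.3185, 0.1429]
ee_rot: [0.697, 0.116, 0.698, -0.118]
contact_force: [0.1, -0.2, -0.6]
opening: 0.0852
```

Run:
```python
from h import *
n="top";p,d=viewer.snapshot(n); np.savez(n+"4.npz",p=p,d=d); cv2.imwrite(f"pics/{n}4.png",cv2.resize(p[150:290,250:390,::-1],None,fx=4,fy=4,interpolation=cv2.INTER_CUBIC))
C=cloud(n,d); print(find(n,C,(285,160,340,280),.052,.003))
plan([(406.5,318.5,52,71,100)])
```

```text
{'c': (540.6, 28.6), 'L': 121.3, 'S': 50.3, 'deg': -7.5, 'mean': array([538.5,  30. ]), 'pca': -5.84, 'sz': array([113.2,  45.1]), 'n': 510}
cur t=8.45 [396.5 322.7 142.9] phi 71.0 axis [-0.006  0.002 -1.   ] F [-3.4  2.6 -0.5] op 0.0853 q [ 0.63  0.03  2.04  0.01  1.07 -0.61]
3 [[0.03,0,0.004,0,0,0,100],[0.03,0,0.003,0,0,0,100],[0.031,-0.001,0.004,0,0,0,100]]
```

View pics/top4.png

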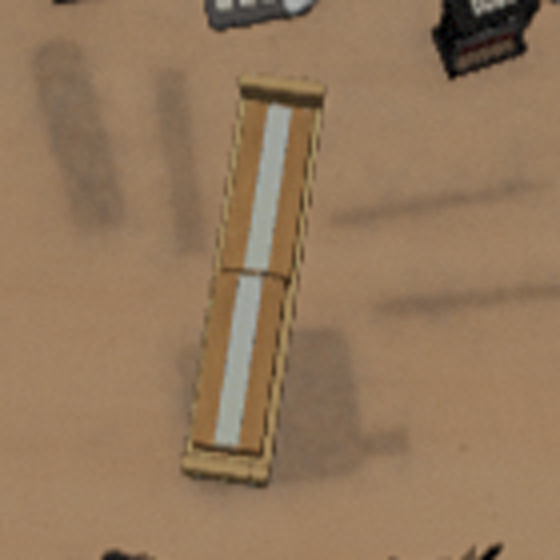

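```bash
cat >> h.py <<'E'
def tapes(n,p,box,z,k=2,minA=40):
    """white tape strips: centre, angle, length, end points (mm)"""
    u0,v0,u1,v1=box; big=cv2.resize(p[v0:v1,u0:u1],None,fx=8,fy=8,interpolation=cv2.INTER_CUBIC)
    hsv=cv2.cvtColor(big,cv2.COLOR_RGB2HSV); m=((hsv[...,1]<55)&(hsv[...,2]>95)).astype(np.uint8)
    m=cv2.morphologyEx(m,cv2.MORPH_OPEN,np.ones((7,7)))
    kk,l,st,_=cv2.connectedComponentsWithStats(m); out=[]
    for i in np.argsort(-st[1:,4])[:k]+1:
        if st[i,4]<minA*64: continue
        ys,xs=np.nonzero(l==i); uv=np.c_[(xs+.5)/8-.5+u0,(ys+.5)/8-.5+v0]
        P=plane(n,uv,z)[:,:2]*1000; c=P.mean(0); w,V=np.linalg.eigh(np.cov(P.T)); v=V[:,1]; v=v*np.sign(v[0])
        L=math.sqrt(12*w[1]); out.append((c,v,L))
        s=(P-c)@v
        print("tape c",c.round(1),"deg %.2f L %.1f W %.1f"%(math.degrees(math.atan2(v[1],v[0])),L,math.sqrt(12*w[0])),"ends",(c+v*s.min()).round(1),(c+v*s.max()).round(1))
    return out
E
python3 - <<'E'
from h import *
for f in("top0","top4"):
    p=np.load(f+".npz")["p"]; print(f); tapes("top",p,(285,170,340,265),.052,3)
p=np.load("scene3.npz")["p"]; 
d=np.load("top4.npz")["d"]; C=cloud("top",d)
print(find("top",C,(285,170,340,217),.052,.006),find("top",C,(285,219,340,262),.052,.006))
E
```

```text
top0
tape c [546.   31.1] deg -9.04 L 117.0 W 15.7 ends [486.8  40.6] [604.2  21.9]
top4
tape c [543.8  31.3] deg -8.13 L 117.3 W 15.9 ends [484.5  39.8] [603.1  22.8]
tape c [664.1  11.8] deg -8.08 L 116.8 W 15.9 ends [605.9  20.1] [723.7   3.4]
{'c': (661.7, 8.9), 'L': 122.0, 'S': 50.9, 'deg': -7.9, 'mean': array([662. ,   9.1]), 'pca': -8.79, 'sz': array([117. ,  47.8]), 'n': 710} {'c': (541.3, 28.5), 'L': 123.2, 'S': 50.9, 'deg': -8.1, 'mean': array([539.7,  28.8]), 'pca': -8.74, 'sz': array([118.2,  47.6]), 'n': 745}
```

{"name": "move_arm", "arguments": {
  "commands": [
    [0.02, 0, 0, 0, 0, 0, 100],
    [0, 0, 0, 0, 0, 0, 100]
  ]
}}

```text
t: 8.65
position: [0.4, 0.3169, 0.1211]
ee_rot: [0.696, 0.114, 0.699, -0.118]
contact_force: [-0.3, -0.9, 0.1]
opening: 0.0855
```

Run:
```python
from h import *
plan([(406.5,320.5,50,71,100)])
```

```text
cur t=8.65 [400.  316.9 121.1] phi 71.1 axis [-0.006 -0.004 -1.   ] F [-0.3 -0.9  0.1] op 0.0855 q [ 0.62  0.06  2.06 -0.    1.03 -0.62]
2 [[0.036,0.003,0.002,0.001,0,0,100],[0.035,0.003,0.003,0.001,0,0,100]]
```

{"name": "move_arm", "arguments": {
  "commands": [
    [0.036, 0.003, 0.003, 0.001, 0, 0, 100],
    [0.035, 0.003, 0.003, 0.001, 0, 0, 100],
    [0, 0, 0, 0, 0, 0, 60],
    [0, 0, 0, 0, 0, 0, 30],
    [0, 0, 0, 0, 0, 0, 30],
    [0, 0, 0, 0, 0, 0, 30]
  ]
}}

```text
t: 9.25
position: [0.4121, 0.3225, 0.0558]
ee_rot: [0.698, 0.118, 0.696, -0.117]
contact_force: [0.7, -0.4, -0.7]
opening: 0.0474
```

Run:
```python
from h import *
s,p,_,_=cur()
plan([(p[0]*1000,p[1]*1000,105,None,30),(580,145,100,82.1,30),(580,145,40,82.1,30)])
```

```text
cur t=9.25 [412.1 322.5  55.8] phi 70.9 axis [ 0.003  0.002 -1.   ] F [ 0.7 -0.4 -0.7] op 0.0474 q [ 0.62  0.16  2.09 -0.    0.89 -0.62]
2 [[-0.025,0,0,0,0,0,30],[-0.024,0,0,0,0,0,30]]
6 [[0.001,-0.019,0.036,-0.033,0,0,30],[0.001,-0.02,0.036,-0.033,0,0,30],[0.001,-0.021,0.035,-0.033,0,0,30],[0.001,-0.022,0.034,-0.032,0,0,30],[0,-0.023,0.033,-0.033,0,0,30],[0.001,-0.025,0.033,-0.032,0,0,30]]
2 [[0.03,0,0,0,0,0,30],[0.03,0,0,0,0,0,30]]
```

{"name": "move_arm", "arguments": {
  "commands": [
    [-0.025, 0, 0, 0, 0, 0, 30],
    [-0.024, 0, 0, 0, 0, 0, 30],
    [0.001, -0.019, 0.036, -0.033, 0, 0, 30],
    [0.001, -0.02, 0.036, -0.033, 0, 0, 30],
    [0.001, -0.021, 0.035, -0.033, 0, 0, 30],
    [0.001, -0.022, 0.034, -0.032, 0, 0, 30],
    [0, -0.023, 0.033, -0.033, 0, 0, 30],
    [0.001, -0.025, 0.033, -0.032, 0, 0, 30],
    [0.04, 0, 0, 0, 0, 0, 30],
    [0.02, 0, 0, 0, 0, 0, 30]
  ]
}}

```text
t: 10.25
position: [0.5801, 0.1426, 0.0376]
ee_rot: [0.706, 0.05, 0.705, -0.05]
contact_force: [-0.9, -0.2, -0.9]
opening: 0.0476
```

{"name": "move_arm", "arguments": {
  "commands": [
    [0, 0, 0, 0, 0, 0, 30],
    [0.012, 0, 0, 0, 0, 0, 30],
    [0.004, 0, 0, 0, 0, 0, 30]
  ]
}}

```text
t: 10.55
position: [0.5798, 0.1445, 0.0225]
ee_rot: [0.706, 0.049, 0.705, -0.048]
contact_force: [0.2, 0.2, -1.4]
opening: 0.0472
```

{"name": "move_arm", "arguments": {
  "commands": [
    [0.004, 0, 0, 0, 0, 0, 30],
    [0.002, 0, 0, 0, 0, 0, 30]
  ]
}}

```text
t: 10.75
position: [0.5795, 0.1445, 0.0163]
ee_rot: [0.706, 0.049, 0.705, -0.048]
contact_force: [1.1, 0.2, -1.8]
opening: 0.047
```

{"name": "move_arm", "arguments": {
  "commands": [
    [0.001, 0, 0, 0, 0, 0, 30],
    [0.0, 0, 0, 0, 0, 0, 30]
  ]
}}

```text
t: 10.95
position: [0.5795, 0.1443, 0.0153]
ee_rot: [0.706, 0.049, 0.705, -0.049]
contact_force: [-0.9, 0.6, 0.8]
opening: 0.047
```

{"name": "move_arm", "arguments": {
  "commands": [
    [0, 0, 0, 0, 0, 0, 75],
    [0, 0, 0, 0, 0, 0, 100],
    [-0.04, 0, 0, 0, 0, 0, 100],
    [-0.045, 0, 0, 0, 0, 0, 100],
    [0, 0, 0, 0, 0, 0, 100]
  ]
}}

```text
t: 11.45
position: [0.5848, 0.1452, 0.1074]
ee_rot: [0.71, 0.05, 0.701, -0.047]
contact_force: [1.2, 0.4, 0.5]
opening: 0.0851
```

Run:
```python
from h import *
plan([(666,12,95,82,100),(666,12,26,82,100)])
```

```text
cur t=11.45 [584.8 145.2 107.4] phi 82.1 axis [ 0.013  0.003 -1.   ] F [1.2 0.4 0.5] op 0.0851 q [ 0.2   0.23  1.89 -0.    1.01 -1.23]
4 [[0.003,-0.03,0.025,0,0,0,100],[0.003,-0.03,0.025,0.001,0,0,100],[0.003,-0.03,0.024,0,0,0,100],[0.003,-0.031,0.025,0.001,0,0,100]]
2 [[0.035,0,0,0,0,0,100],[0.034,0,0,0,0,0,100]]
```

{"name": "move_arm", "arguments": {
  "commands": [
    [0.002, -0.03, 0.025, 0, 0, 0, 100],
    [0.002, -0.03, 0.025, 0, 0, 0, 100],
    [0.002, -0.03, 0.026, 0, 0, 0, 100],
    [0.002, -0.031, 0.026, 0, 0, 0, 100],
    [0, 0, 0, 0, 0, 0, 100],
    [0, 0, 0, 0, 0, 0, 100]
  ]
}}

```text
t: 12.05
position: [0.6637, 0.0093, 0.0913]
ee_rot: [0.705, 0.05, 0.706, -0.049]
contact_force: [-0.4, 0.7, -0.9]
opening: 0.0852
```

Run:
```python
from h import *
plan([(666,12,60,82,100),(666,12,24,82,100)])
```

```text
cur t=12.05 [663.7   9.3  91.3] phi 82.0 axis [-0.001  0.    -1.   ] F [-0.4  0.7 -0.9] op 0.0852 q [-0.02  0.36  1.75  0.    1.03 -1.45]
1 [[0.031,0.003,0.002,0,0,0,100]]
1 [[0.036,0,0,0,0,0,100]]
```

{"name": "move_arm", "arguments": {
  "commands": [
    [0.031, 0.005, 0.002, 0, 0, 0, 100],
    [0.035, 0, 0, 0, 0, 0, 100],
    [0, 0, 0, 0, 0, 0, 70],
    [0, 0, 0, 0, 0, 0, 30],
    [0, 0, 0, 0, 0, 0, 30],
    [0, 0, 0, 0, 0, 0, 30]
  ],
  "grip_force": 25
}}

```text
t: 12.65
position: [0.6676, 0.0152, 0.028]
ee_rot: [0.707, 0.049, 0.704, -0.048]
contact_force: [0.5, 0.9, -1.7]
opening: 0.0473
```

{"name": "move_arm", "arguments": {
  "commands": [
    [0, 0, -0.001, 0, 0, 0, 30],
    [0, 0, -0.001, 0, 0, 0, 30],
    [0, 0, 0, 0, 0, 0, 30]
  ]
}}

```text
t: 12.95
position: [0.6656, 0.0152, 0.0274]
ee_rot: [0.707, 0.049, 0.704, -0.049]
contact_force: [1.0, 0.5, 3.5]
opening: 0.0477
```

Run:
```python
from h import *
for n,b in(("scene",(190,270,270,400)),):
    p,d=viewer.snapshot(n); np.savez(n+"5.npz",p=p,d=d); cv2.imwrite(f"pics/{n}5.png",cv2.resize(p[b[0]:b[1],b[2]:b[3],::-1],None,fx=6,fy=6,interpolation=cv2.INTER_CUBIC))
plan([])
```

```text
cur t=13.00 [665.6  15.2  27.4] phi 82.1 axis [ 0.003  0.    -1.   ] F [1.1 0.5 5.5] op 0.0476 q [-0.01  0.43  1.79  0.    0.92 -1.45]
```

View pics/scene5.png

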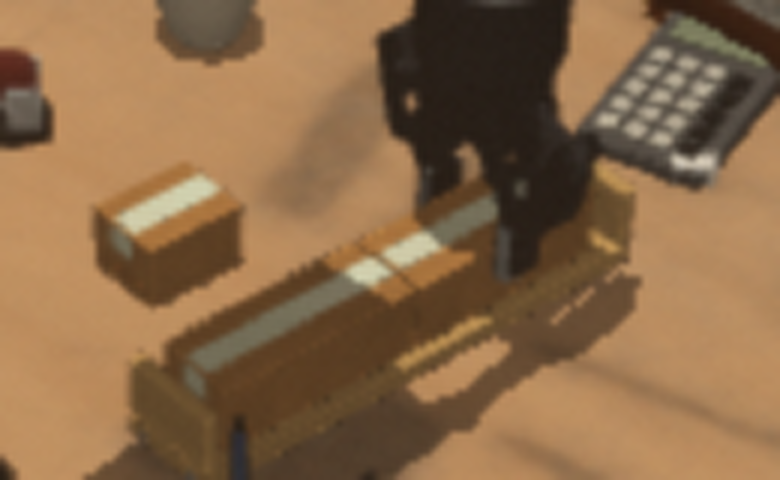

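{"name": "move_arm", "arguments": {
  "commands": [
    [0, 0, -0.001, 0, 0, 0, 30],
    [0, 0, -0.0005, 0, 0, 0, 30],
    [0, 0, 0, 0, 0, 0, 30],
    [0, 0, 0, 0, 0, 0, 75],
    [0, 0, 0, 0, 0, 0, 100],
    [-0.04, 0, 0, 0, 0, 0, 100],
    [-0.045, 0, 0, 0, 0, 0, 100],
    [0, 0, 0, 0, 0, 0, 100],
    [0, 0, 0, 0, 0, 0, 100]
  ]
}}

```text
t: 13.9
position: [0.6632, 0.0154, 0.112]
ee_rot: [0.706, 0.049, 0.705, -0.049]
contact_force: [-1.3, 0.1, -0.8]
opening: 0.0851
```

Run:
```python
from h import *
plan([(416,298,130,15.5,100)])
```

```text
cur t=13.90 [663.2  15.4 112. ] phi 82.1 axis [ 0.002  0.    -1.   ] F [-1.3  0.1 -0.8] op 0.0851 q [-0.01  0.33  1.74  0.    1.06 -1.45]
9 [[-0.002,0.027,-0.032,0.129,0,0,100],[-0.002,0.023,-0.035,0.129,0,0,100],[-0.002,0.018,-0.037,0.129,0,0,100],[-0.002,0.014,-0.039,0.129,0,0,100],[-0.002,0.008,-0.041,0.129,0,0,100],[-0.002,0.003,-0.042,0.129,0,0,100],[-0.002,-0.002,-0.042,0.129,0,0,100],[-0.002,-0.008,-0.041,0.13,0,0,100],[-0.002,-0.013,-0.039,0.129,0,0,100]]
```

{"name": "move_arm", "arguments": {
  "commands": [
    [-0.002, 0.027, -0.032, 0.129, 0, 0, 100],
    [-0.002, 0.023, -0.035, 0.129, 0, 0, 100],
    [-0.002, 0.018, -0.037, 0.129, 0, 0, 100],
    [-0.002, 0.014, -0.039, 0.129, 0, 0, 100],
    [-0.002, 0.008, -0.041, 0.129, 0, 0, 100]
  ]
}}

```text
t: 14.4
position: [0.522, 0.1721, 0.1181]
ee_rot: [0.651, 0.271, 0.654, -0.273]
contact_force: [0.8, -0.3, -0.5]
opening: 0.0857
```

Run:
```python
from h import *
n="top";p,d=viewer.snapshot(n); np.savez(n+"6.npz",p=p,d=d); cv2.imwrite(f"pics/{n}6.png",cv2.resize(p[150:350,150:360,::-1],None,fx=3.5,fy=3,interpolation=cv2.INTER_CUBIC))
C=cloud(n,d); tapes(n,p,(285,170,340,265),.052,3)
try: print(find(n,C,(178,265,245,315),.04)); tapes(n,p,(178,265,245,315),.04,1)
except Exception as e: print(e)
```

```text
tape c [543.7  31.3] deg -8.13 L 116.8 W 15.9 ends [484.5  39.8] [602.9  22.9]
tape c [662.9  14.3] deg -7.54 L 116.7 W 15.9 ends [604.6  22. ] [721.6   6.6]
{'c': (409.1, 350.0), 'L': 37.2, 'S': 24.8, 'deg': 14.1, 'mean': array([408.7, 350.2]), 'pca': 19.27, 'sz': array([33.7, 21.6]), 'n': 96}
tape c [428.4 249.4] deg -68.88 L 93.8 W 15.7 ends [407.8 302.7] [445.5 205.1]
```

View pics/top6.png

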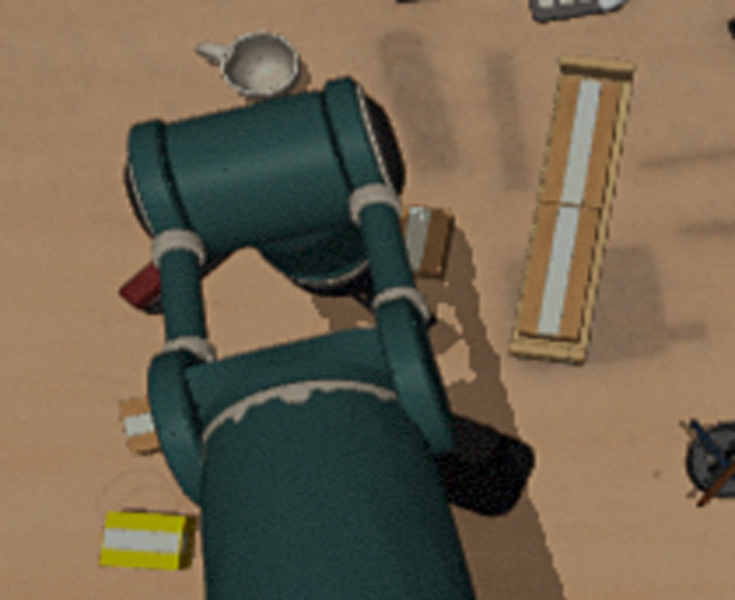

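Run:
```python
from h import *
n="scene";p,d=viewer.snapshot(n); np.savez(n+"6.npz",p=p,d=d); cv2.imwrite(f"pics/{n}6.png",cv2.resize(p[170:290,150:310,::-1],None,fx=4.5,fy=4.5,interpolation=cv2.INTER_CUBIC))
C=cloud(n,d); print(proj(n,[.416,.3,.04]))
t=np.load("top0.npz"); tapes("top",t["p"],(205,270,240,300),.04,1)
t=np.load("top6.npz"); tapes("top",t["p"],(180,270,197,305),.04,1,8)
```

```text
[[223.28619483 225.62805537]]
tape c [426.5 272.4] deg -73.03 L 49.4 W 16.2 ends [418.4 298.9] [433.8 248.4]
tape c [405.3 350.2] deg -74.01 L 21.2 W 15.7 ends [402.2 360.9] [408.3 339.6]
```

View pics/scene6.png

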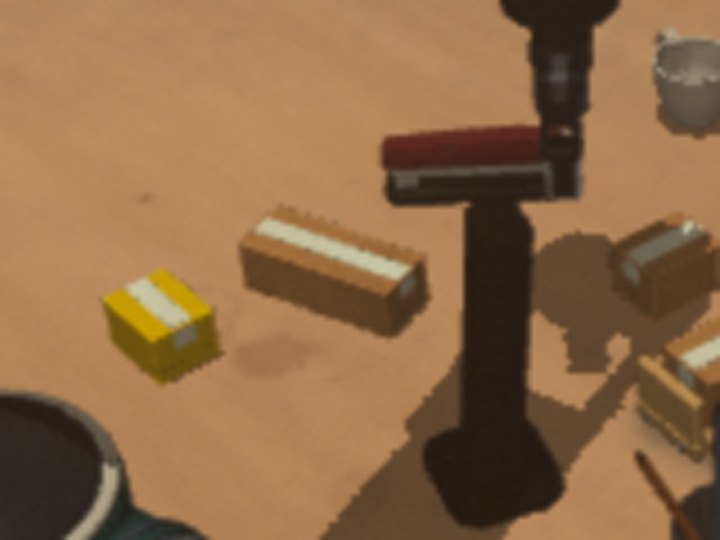

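Run:
```python
from h import *
t=np.load("top0.npz"); tapes("top",t["p"],(415,210,470,260),.04,1); tapes("top",t["p"],(435,280,465,312),.04,1)
t=np.load("top6.npz")
plan([(419,305.5,110,15.7,100)])
```

```text
tape c [ 560.3 -334. ] deg 60.86 L 116.0 W 16.2 ends [ 532.1 -384.5] [ 589.3 -282. ]
tape c [ 394.3 -346.8] deg 20.39 L 56.5 W 16.2 ends [ 367.3 -356.8] [ 421.9 -336.5]
cur t=14.50 [519.8 174.  117.9] phi 45.2 axis [-0.007 -0.001 -1.   ] F [ 0.  -0.6 -0.6] op 0.0854 q [ 0.28  0.13  1.98  0.    1.03 -0.51]
4 [[0.002,0.006,-0.041,0.129,0,0,100],[0.002,0,-0.041,0.129,0,0,100],[0.002,-0.005,-0.041,0.129,0,0,100],[0.002,-0.011,-0.041,0.128,0,0,100]]
```

{"name": "move_arm", "arguments": {
  "commands": [
    [0.002, 0.006, -0.041, 0.129, 0, 0, 100],
    [0.002, 0, -0.041, 0.129, 0, 0, 100],
    [0.002, -0.005, -0.041, 0.129, 0, 0, 100],
    [0.002, -0.011, -0.041, 0.128, 0, 0, 100],
    [0, 0, 0, 0, 0, 0, 100],
    [0, 0, 0, 0, 0, 0, 100]
  ]
}}

```text
t: 15.1
position: [0.4232, 0.3031, 0.1111]
ee_rot: [0.564, 0.425, 0.565, -0.427]
contact_force: [0.0, -1.0, -0.2]
opening: 0.0856
```

Run:
```python
from h import *
plan([(419,306.5,50,15.7,100),(419,306.5,10,15.7,100)])
```

```text
cur t=15.10 [423.2 303.1 111.1] phi 15.9 axis [-0.002 -0.002 -1.   ] F [ 0.  -1.  -0.2] op 0.0856 q [ 0.57  0.08  2.05 -0.    1.01  0.3 ]
2 [[0.031,-0.002,-0.002,0.002,0,0,100],[0.03,-0.001,-0.002,0.002,0,0,100]]
1 [[0.04,0,0,0,0,0,100]]
```

{"name": "move_arm", "arguments": {
  "commands": [
    [0.031, -0.002, -0.002, 0.002, 0, 0, 100],
    [0.03, -0.001, -0.002, 0.002, 0, 0, 100],
    [0.02, 0, 0, 0, 0, 0, 100],
    [0.018, 0, 0, 0, 0, 0, 100],
    [0, 0, 0, 0, 0, 0, 60],
    [0, 0, 0, 0, 0, 0, 30],
    [0, 0, 0, 0, 0, 0, 30],
    [0, 0, 0, 0, 0, 0, 30]
  ],
  "grip_force": 40
}}

```text
t: 15.9
position: [0.4215, 0.3069, 0.0149]
ee_rot: [0.563, 0.429, 0.562, -0.428]
contact_force: [0.7, 0.3, -1.8]
opening: 0.0472
```

Run:
```python
from h import *
s,p,_,_=cur()
plan([(p[0]*1000,p[1]*1000,120,None,30),(604,23.5,125,82.1,30)])
```

```text
cur t=15.90 [421.5 306.9  14.9] phi 15.4 axis [ 0.002  0.001 -1.   ] F [ 0.7  0.3 -1.8] op 0.0472 q [ 0.58  0.21  2.11 -0.    0.81  0.31]
3 [[-0.035,0,0,0,0,0,30],[-0.035,0,0,0,0,0,30],[-0.035,0,0,0,0,0,30]]
9 [[-0.001,0.011,0.036,-0.129,0,0,30],[-0.001,0.007,0.037,-0.129,0,0,30],[0,0.002,0.037,-0.129,0,0,30],[-0.001,-0.003,0.037,-0.13,0,0,30],[0,-0.008,0.037,-0.129,0,0,30],[-0.001,-0.013,0.035,-0.13,0,0,30],[0,-0.017,0.033,-0.129,0,0,30],[-0.001,-0.021,0.031,-0.13,0,0,30],[0,-0.026,0.028,-0.129,0,0,30]]
```

{"name": "move_arm", "arguments": {
  "commands": [
    [-0.035, 0, 0, 0, 0, 0, 30],
    [-0.035, 0, 0, 0, 0, 0, 30],
    [-0.035, 0, 0, 0, 0, 0, 30],
    [-0.001, 0.011, 0.036, -0.129, 0, 0, 30],
    [-0.001, 0.007, 0.037, -0.129, 0, 0, 30],
    [0, 0.002, 0.037, -0.129, 0, 0, 30],
    [-0.001, -0.003, 0.037, -0.13, 0, 0, 30]
  ]
}}

```text
t: 16.6
position: [0.5026, 0.1803, 0.1227]
ee_rot: [0.655, 0.269, 0.654, -0.268]
contact_force: [0.4, -0.3, -2.2]
opening: 0.0473
```

{"name": "move_arm", "arguments": {
  "commands": [
    [0, -0.008, 0.037, -0.129, 0, 0, 30],
    [-0.001, -0.013, 0.035, -0.13, 0, 0, 30],
    [0, -0.017, 0.033, -0.129, 0, 0, 30],
    [-0.001, -0.021, 0.031, -0.13, 0, 0, 30],
    [0, -0.026, 0.028, -0.129, 0, 0, 30],
    [0, 0, 0, 0, 0, 0, 30],
    [0, 0, 0, 0, 0, 0, 30],
    [0, 0, 0, 0, 0, 0, 30]
  ]
}}

```text
t: 17.4
position: [0.6021, 0.0234, 0.1238]
ee_rot: [0.705, 0.049, 0.706, -0.049]
contact_force: [-0.1, 0.4, -1.5]
opening: 0.0474
```

Run:
```python
from h import *
plan([(604.3,23.7,78,82.0,30,.02)])
```

```text
cur t=17.40 [602.1  23.4 123.8] phi 82.1 axis [-0.001  0.    -1.   ] F [-0.1  0.4 -1.5] op 0.0474 q [-0.    0.22  1.87  0.    1.06 -1.44]
3 [[0.015,0,0.001,0,0,0,30],[0.015,0,0.001,0.001,0,0,30],[0.016,0.001,0,0,0,0,30]]
```

{"name": "move_arm", "arguments": {
  "commands": [
    [0.015, 0, 0.001, 0, 0, 0, 30],
    [0.015, 0, 0.001, 0, 0, 0, 30],
    [0.015, 0, 0, 0, 0, 0, 30],
    [0.008, 0, 0, 0, 0, 0, 30],
    [0, 0, 0, 0, 0, 0, 30]
  ]
}}

```text
t: 17.9
position: [0.6032, 0.0229, 0.0683]
ee_rot: [0.704, 0.048, 0.707, -0.049]
contact_force: [0.0, -0.1, -1.2]
opening: 0.0471
```

Run:
```python
from h import *
for n,b in(("scene",(180,270,270,400)),):
    p,d=viewer.snapshot(n); np.savez(n+"7.npz",p=p,d=d); cv2.imwrite(f"pics/{n}7.png",cv2.resize(p[b[0]:b[1],b[2]:b[3],::-1],None,fx=6,fy=6,interpolation=cv2.INTER_CUBIC))
plan([(604.3,23.7,67,82,30,.02)])
```

```text
cur t=17.95 [603.9  22.7  69.4] phi 82.1 axis [-0.002  0.    -1.   ] F [ 0.9 -1.  -1.4] op 0.0472 q [-0.    0.28  1.9  -0.    0.96 -1.44]
1 [[0.002,0.001,0,0.002,0,0,30]]
```

View pics/scene7.png

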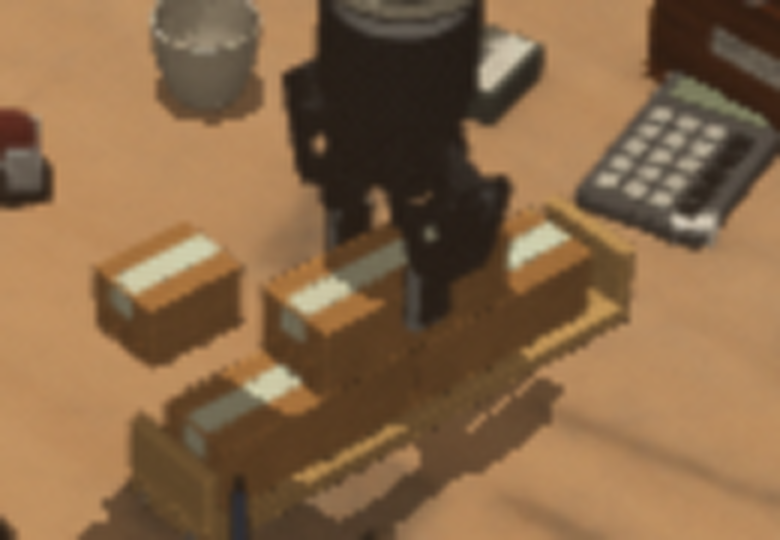

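{"name": "move_arm", "arguments": {
  "commands": [
    [0.001, 0.001, 0.0005, 0, 0, 0, 30],
    [0.001, 0, 0, 0, 0, 0, 30],
    [0, 0, 0, 0, 0, 0, 30]
  ]
}}

```text
t: 18.25
position: [0.6058, 0.0234, 0.0692]
ee_rot: [0.706, 0.049, 0.705, -0.049]
contact_force: [0.1, -0.2, -2.7]
opening: 0.0472
```

{"name": "move_arm", "arguments": {
  "commands": [
    [0.001, 0, 0, 0, 0, 0, 30],
    [0, 0, 0, 0, 0, 0, 30]
  ]
}}

```text
t: 18.45
position: [0.6055, 0.0234, 0.0679]
ee_rot: [0.706, 0.049, 0.705, -0.049]
contact_force: [-0.4, 0.5, -2.4]
opening: 0.047
```

{"name": "move_arm", "arguments": {
  "commands": [
    [0.001, 0, -0.001, 0, 0, 0, 30],
    [0, 0, 0, 0, 0, 0, 30]
  ]
}}

```text
t: 18.65
position: [0.6042, 0.0236, 0.0667]
ee_rot: [0.705, 0.049, 0.706, -0.049]
contact_force: [-0.1, 0.3, -2.0]
opening: 0.0476
```

{"name": "move_arm", "arguments": {
  "commands": [
    [0.001, 0, 0, 0, 0, 0, 30],
    [0, 0, 0, 0, 0, 0, 30]
  ]
}}

```text
t: 18.85
position: [0.6045, 0.0236, 0.0666]
ee_rot: [0.705, 0.049, 0.705, -0.049]
contact_force: [-3.5, -0.6, 3.7]
opening: 0.0473
```

{"name": "move_arm", "arguments": {
  "commands": [
    [-0.001, 0, 0, 0, 0, 0, 75],
    [0, 0, 0, 0, 0, 0, 100],
    [0, 0, 0, 0, 0, 0, 100],
    [-0.04, 0, 0, 0, 0, 0, 100],
    [-0.045, 0, 0, 0, 0, 0, 100]
  ]
}}

```text
t: 19.35
position: [0.6021, 0.0236, 0.1497]
ee_rot: [0.703, 0.049, 0.708, -0.049]
contact_force: [0.5, 0.2, 0.1]
opening: 0.0851
```

Run:
```python
from h import *
plan([(395.5,-344.5,110,-69.6,100)])
```

```text
cur t=19.35 [602.1  23.6 149.7] phi 82.1 axis [-0.006  0.    -1.   ] F [0.5 0.2 0.1] op 0.0851 q [-0.    0.2   1.84  0.    1.11 -1.44]
19 [[0.002,-0.021,-0.008,0.139,0,0,100],[0.002,-0.022,-0.005,0.139,0,0,100],[0.002,-0.022,-0.002,0.139,0,0,100],[0.002,-0.022,0.001,0.139,0,0,100],[0.002,-0.022,0.004,0.139,0,0,100],[0.002,-0.021,0.007,0.139,0,0,100],[0.002,-0.02,0.01,0.14,0,0,100],[0.002,-0.018,0.012,0.139,0,0,100],[0.002,-0.016,0.015,0.14,0,0,100],[0.002,-0.014,0.017,0.139,0,0,100],[0.002,-0.012,0.019,0.14,0,0,100],[0.002,-0.009,0.02,0.139,0,0,100],[0.002,-0.006,0.021,0.14,0,0,100],[0.002,-0.003,0.022,0.139,0,0,100],[0.002,0,0.022,0.14,0,0,100],[0.002,0.003,0.022,0.139,0,0,100],[0.003,0.006,0.022,0.14,0,0,100],[0.002,0.01,0.02,0.139,0,0,100],[0.003,0.012,0.019,0.14,0,0,100]]
```

{"name": "move_arm", "arguments": {
  "commands": [
    [0.002, -0.021, -0.008, 0.139, 0, 0, 100],
    [0.002, -0.022, -0.005, 0.139, 0, 0, 100],
    [0.002, -0.022, -0.002, 0.139, 0, 0, 100],
    [0.002, -0.022, 0.001, 0.139, 0, 0, 100],
    [0.002, -0.022, 0.004, 0.139, 0, 0, 100],
    [0.002, -0.021, 0.007, 0.139, 0, 0, 100],
    [0.002, -0.02, 0.01, 0.14, 0, 0, 100],
    [0.002, -0.018, 0.012, 0.139, 0, 0, 100],
    [0.002, -0.016, 0.015, 0.14, 0, 0, 100]
  ]
}}

```text
t: 20.25
position: [0.5069, -0.1515, 0.1337]
ee_rot: [0.542, 0.455, 0.542, -0.455]
contact_force: [0.4, 0.0, 0.2]
opening: 0.0853
```

{"name": "move_arm", "arguments": {
  "commands": [
    [0.002, -0.014, 0.017, 0.139, 0, 0, 100],
    [0.002, -0.012, 0.019, 0.14, 0, 0, 100],
    [0.002, -0.009, 0.02, 0.139, 0, 0, 100],
    [0.002, -0.006, 0.021, 0.14, 0, 0, 100],
    [0.002, -0.003, 0.022, 0.139, 0, 0, 100],
    [0.002, 0, 0.022, 0.14, 0, 0, 100],
    [0.002, 0.003, 0.022, 0.139, 0, 0, 100],
    [0.003, 0.006, 0.022, 0.14, 0, 0, 100],
    [0.002, 0.01, 0.02, 0.139, 0, 0, 100],
    [0.003, 0.012, 0.019, 0.14, 0, 0, 100]
  ]
}}

```text
t: 21.25
position: [0.3979, -0.3453, 0.1118]
ee_rot: [0.123, 0.696, 0.123, -0.696]
contact_force: [0.1, 0.0, -0.5]
opening: 0.0856
```

Run:
```python
from h import *
n="top";p,d=viewer.snapshot(n); np.savez(n+"8.npz",p=p,d=d); cv2.imwrite(f"pics/{n}8.png",cv2.resize(p[150:290,220:390,::-1],None,fx=4,fy=4,interpolation=cv2.INTER_CUBIC))
C=cloud(n,d)
print("upper");tapes(n,p,(285,195,340,245),.092,1)
for z in(.092,):print(find(n,C,(285,180,340,260),z))
print("lower");tapes(n,p,(285,165,340,200),.052,1,20);tapes(n,p,(285,230,340,265),.052,1,20)
print("half2");tapes(n,p,(265,205,292,245),.04,1)
plan([(395.5,-344.5,110,-69.6,100)])
```

```text
upper
tape c [601.5  22.9] deg -8.03 L 112.6 W 15.9 ends [544.9  30.9] [658.4  14.9]
{'c': (600.7, 20.0), 'L': 122.4, 'S': 50.7, 'deg': -7.9, 'mean': array([600. ,  19.9]), 'pca': -7.79, 'sz': array([120.6,  48. ]), 'n': 746}
lower
tape c [687.7  11.6] deg -9.82 L 66.6 W 16.2 ends [654.   17.4] [721.5   5.8]
tape c [515.1  35.4] deg -8.04 L 59.4 W 15.6 ends [484.4  39.8] [544.9  31.2]
half2
tape c [575.9 143.5] deg -7.59 L 56.0 W 15.7 ends [547.  147.4] [604.1 139.8]
cur t=21.30 [ 396.4 -347.6  111.4] phi -70.3 axis [-0.001 -0.002 -1.   ] F [-0.2 -2.3  0.3] op 0.0856 q [-0.77  0.09  2.04 -0.    1.01  0.46]
1 [[0.001,-0.003,0,-0.012,0,0,100]]
```

View pics/top8.png

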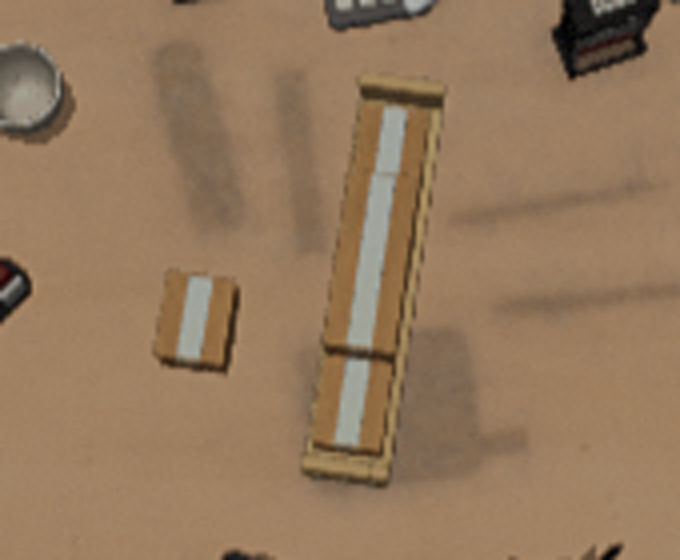

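{"name": "move_arm", "arguments": {
  "commands": [
    [0.02, 0, 0, 0, 0, 0, 100],
    [0, 0, 0, 0, 0, 0, 100]
  ]
}}

```text
t: 21.5
position: [0.3965, -0.3432, 0.0896]
ee_rot: [-0.124, -0.695, -0.126, 0.697]
contact_force: [-0.5, 1.8, -1.3]
opening: 0.0852
```

Run:
```python
from h import *
plan([(395.3,-344.8,50,-69.6,100),(395.3,-344.8,11,-69.6,100,.02)])
```

```text
cur t=21.50 [ 396.5 -343.2   89.6] phi -69.6 axis [-0.003  0.003 -1.   ] F [-0.5  1.8 -1.3] op 0.0852 q [-0.76  0.12  2.06  0.    0.97  0.45]
1 [[0.04,0.001,0.002,0,0,0,100]]
2 [[0.019,0,0,0,0,0,100],[0.02,0,0,0,0,0,100]]
```

{"name": "move_arm", "arguments": {
  "commands": [
    [0.04, 0.001, 0.001, 0, 0, 0, 100],
    [0.019, 0, 0, 0, 0, 0, 100],
    [0.018, 0, 0, 0, 0, 0, 100],
    [0, 0, 0, 0, 0, 0, 100],
    [0, 0, 0, 0, 0, 0, 100]
  ]
}}

```text
t: 22.0
position: [0.3978, -0.3454, 0.0151]
ee_rot: [-0.125, -0.696, -0.126, 0.696]
contact_force: [-0.2, -0.0, 0.1]
opening: 0.0853
```

Run:
```python
from h import *
plan([(395.3,-344.8,12,-69.6,100,.02)])
```

```text
cur t=22.00 [ 397.8 -345.4   15.1] phi -69.6 axis [-0.  0. -1.] F [-0.2 -0.   0.1] op 0.0853 q [-0.76  0.22  2.1   0.    0.82  0.45]
1 [[0.003,-0.001,0.002,0.001,0,0,100]]
```

{"name": "move_arm", "arguments": {
  "commands": [
    [0.001, -0.001, 0.002, 0, 0, 0, 100],
    [0, 0, 0, 0, 0, 0, 60],
    [0, 0, 0, 0, 0, 0, 30],
    [0, 0, 0, 0, 0, 0, 30],
    [0, 0, 0, 0, 0, 0, 30]
  ]
}}

```text
t: 22.5
position: [0.3959, -0.346, 0.0147]
ee_rot: [0.126, 0.696, 0.125, -0.696]
contact_force: [-1.2, 0.3, 4.9]
opening: 0.0472
```

Run:
```python
from h import *
s,p,_,_=cur()
plan([(p[0]*1000,p[1]*1000,125,None,30),(693.5,11,125,-98,30)])
```

```text
cur t=22.50 [ 395.9 -346.    14.7] phi -69.6 axis [ 0.001 -0.001 -1.   ] F [-1.2  0.3  4.9] op 0.0472 q [-0.77  0.22  2.1  -0.    0.81  0.45]
3 [[-0.037,0,0,0,0,0,30],[-0.037,0,0,0,0,0,30],[-0.036,0,0,0,0,0,30]]
11 [[0,-0.021,-0.037,0.045,0,0,30],[0,-0.023,-0.036,0.045,0,0,30],[0,-0.024,-0.035,0.045,0,0,30],[0,-0.026,-0.033,0.045,0,0,30],[0,-0.027,-0.032,0.045,0,0,30],[0,-0.029,-0.031,0.045,0,0,30],[0,-0.03,-0.03,0.045,0,0,30],[0,-0.031,-0.028,0.045,0,0,30],[0,-0.032,-0.027,0.045,0,0,30],[0,-0.034,-0.025,0.045,0,0,30],[0,-0.035,-0.024,0.045,0,0,30]]
```

{"name": "move_arm", "arguments": {
  "commands": [
    [-0.037, 0, 0, 0, 0, 0, 30],
    [-0.037, 0, 0, 0, 0, 0, 30],
    [-0.036, 0, 0, 0, 0, 0, 30],
    [0, -0.021, -0.037, 0.045, 0, 0, 30],
    [0, -0.023, -0.036, 0.045, 0, 0, 30],
    [0, -0.024, -0.035, 0.045, 0, 0, 30],
    [0, -0.026, -0.033, 0.045, 0, 0, 30]
  ]
}}

```text
t: 23.2
position: [0.5045, -0.2137, 0.1237]
ee_rot: [-0.061, -0.704, -0.061, 0.704]
contact_force: [0.3, -0.3, -1.7]
opening: 0.0471
```

{"name": "move_arm", "arguments": {
  "commands": [
    [0, -0.027, -0.032, 0.045, 0, 0, 30],
    [0, -0.029, -0.031, 0.045, 0, 0, 30],
    [0, -0.03, -0.03, 0.045, 0, 0, 30],
    [0, -0.031, -0.028, 0.045, 0, 0, 30],
    [0, -0.032, -0.027, 0.045, 0, 0, 30],
    [0, -0.034, -0.025, 0.045, 0, 0, 30],
    [0, -0.035, -0.026, 0.045, 0, 0, 30],
    [0, 0, 0, 0, 0, 0, 30],
    [0, 0, 0, 0, 0, 0, 30]
  ]
}}

```text
t: 24.1
position: [0.6944, 0.0125, 0.1227]
ee_rot: [0.048, -0.705, 0.048, 0.706]
contact_force: [-0.5, 0.1, -1.2]
opening: 0.047
```

Run:
```python
from h import *
plan([(696,11,75,-98,30,.02)])
```

```text
cur t=24.10 [694.4  12.5 122.7] phi -97.8 axis [-0.002 -0.    -1.   ] F [-0.5  0.1 -1.2] op 0.0470 q [-0.02  0.38  1.66 -0.    1.1   1.69]
3 [[0.016,0,-0.001,0.001,0,0,30],[0.016,0.001,0,0.001,0,0,30],[0.016,0,-0.001,0.001,0,0,30]]
```

{"name": "move_arm", "arguments": {
  "commands": [
    [0.016, 0, -0.001, 0.001, 0, 0, 30],
    [0.016, 0.001, 0, 0.001, 0, 0, 30],
    [0.016, 0, 0, 0.001, 0, 0, 30],
    [0.003, 0, 0, 0, 0, 0, 30],
    [0, 0, 0, 0, 0, 0, 30],
    [0, 0, 0, 0, 0, 0, 30]
  ]
}}

```text
t: 24.7
position: [0.6956, 0.0102, 0.0728]
ee_rot: [-0.05, 0.705, -0.05, -0.705]
contact_force: [0.5, -0.2, -0.7]
opening: 0.0478
```

Run:
```python
from h import *
for n,b in(("scene",(180,270,270,400)),):
    p,d=viewer.snapshot(n); np.savez(n+"9.npz",p=p,d=d); cv2.imwrite(f"pics/{n}9.png",cv2.resize(p[b[0]:b[1],b[2]:b[3],::-1],None,fx=6,fy=6,interpolation=cv2.INTER_CUBIC))
plan([(696,11,67,-98,30,.02)])
```

```text
cur t=24.75 [696.   10.3  73.4] phi -98.2 axis [ 0.001  0.    -1.   ] F [ 0.3 -0.4 -0.5] op 0.0469 q [-0.02  0.43  1.69  0.    1.02  1.69]
1 [[0.006,-0.001,0,-0.003,0,0,30]]
```

View pics/scene9.png

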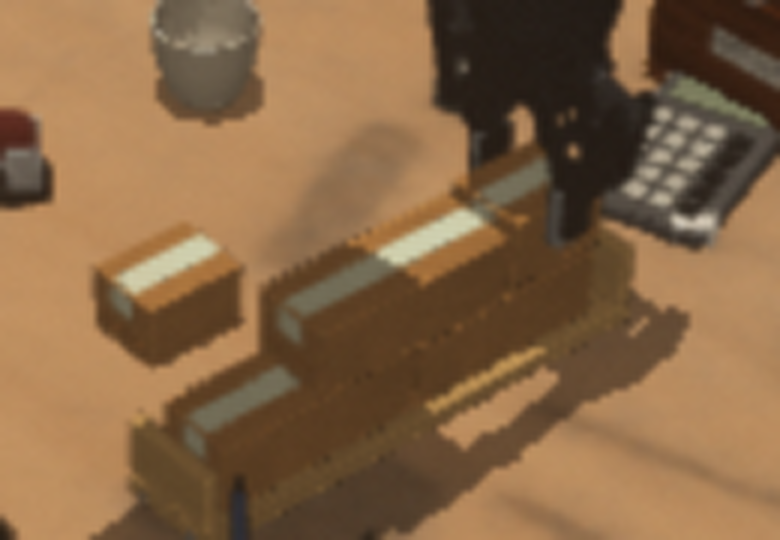

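{"name": "move_arm", "arguments": {
  "commands": [
    [0.003, -0.0005, 0, -0.002, 0, 0, 30],
    [0.002, 0, 0, 0, 0, 0, 30],
    [0, 0, 0, 0, 0, 0, 30]
  ]
}}

```text
t: 25.05
position: [0.6954, 0.0111, 0.0677]
ee_rot: [0.049, -0.705, 0.049, 0.705]
contact_force: [0.4, -0.2, -1.4]
opening: 0.0475
```

{"name": "move_arm", "arguments": {
  "commands": [
    [0.001, 0, 0, 0, 0, 0, 30],
    [0, 0, 0, 0, 0, 0, 30]
  ]
}}

```text
t: 25.25
position: [0.6957, 0.011, 0.0668]
ee_rot: [-0.05, 0.705, -0.05, -0.705]
contact_force: [0.1, -0.2, -1.7]
opening: 0.0473
```

{"name": "move_arm", "arguments": {
  "commands": [
    [0.001, 0, 0, 0, 0, 0, 30],
    [0, 0, 0, 0, 0, 0, 30]
  ]
}}

```text
t: 25.45
position: [0.6958, 0.011, 0.0668]
ee_rot: [-0.05, 0.706, -0.05, -0.705]
contact_force: [-1.8, 0.7, 3.8]
opening: 0.0475
```

{"name": "move_arm", "arguments": {
  "commands": [
    [-0.0005, 0, 0.001, 0, 0, 0, 30],
    [0, 0, 0.001, 0, 0, 0, 30],
    [0, 0, 0, 0, 0, 0, 30],
    [0, 0, 0, 0, 0, 0, 30]
  ]
}}

```text
t: 25.85
position: [0.6943, 0.0112, 0.0668]
ee_rot: [-0.05, 0.706, -0.05, -0.705]
contact_force: [1.5, -0.1, 2.6]
opening: 0.0473
```

Run:
```python
from h import *
for n,b in(("scene",(180,270,270,400)),):
    p,d=viewer.snapshot(n); np.savez(n+"10.npz",p=p,d=d); cv2.imwrite(f"pics/{n}10.png",cv2.resize(p[b[0]:b[1],b[2]:b[3],::-1],None,fx=6,fy=6,interpolation=cv2.INTER_CUBIC))
plan([])
```

```text
cur t=25.90 [694.3  11.2  66.8] phi -98.0 axis [ 0.002 -0.    -1.   ] F [ 2.  -0.7  2.8] op 0.0471 q [-0.02  0.43  1.7  -0.    1.01  1.69]
```

View pics/scene10.png

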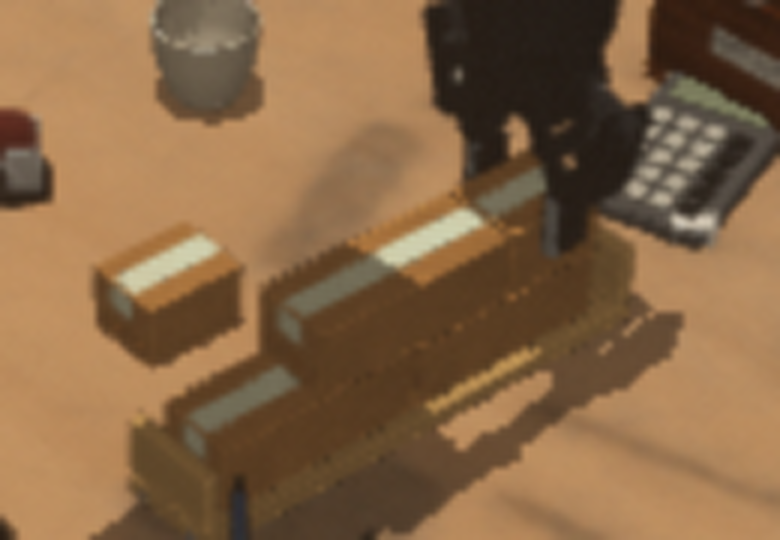

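{"name": "move_arm", "arguments": {
  "commands": [
    [0, 0, 0, 0, 0, 0, 75],
    [0, 0, 0, 0, 0, 0, 100],
    [0, 0, 0, 0, 0, 0, 100],
    [-0.04, 0, 0, 0, 0, 0, 100],
    [-0.035, 0, 0, 0, 0, 0, 100],
    [0, 0, 0, 0, 0, 0, 100]
  ]
}}

```text
t: 26.5
position: [0.6977, 0.0112, 0.148]
ee_rot: [-0.05, 0.709, -0.049, -0.702]
contact_force: [0.9, 0.1, 1.5]
opening: 0.0853
```

Run:
```python
from h import *
plan([(577,144.5,100,-98,100)])
```

```text
cur t=26.50 [697.7  11.2 148. ] phi -98.0 axis [ 0.011 -0.    -1.   ] F [0.9 0.1 1.5] op 0.0853 q [-0.02  0.36  1.64  0.    1.13  1.69]
5 [[0.01,-0.023,0.028,0,0,0,100],[0.009,-0.023,0.028,0,0,0,100],[0.01,-0.023,0.027,0,0,0,100],[0.009,-0.023,0.028,0,0,0,100],[0.01,-0.023,0.027,-0.001,0,0,100]]
```

{"name": "move_arm", "arguments": {
  "commands": [
    [0.007, -0.023, 0.027, 0, 0, 0, 100],
    [0.007, -0.023, 0.027, 0, 0, 0, 100],
    [0.007, -0.023, 0.027, 0, 0, 0, 100],
    [0.007, -0.023, 0.027, 0, 0, 0, 100],
    [0.007, -0.023, 0.026, 0, 0, 0, 100],
    [0, 0, 0, 0, 0, 0, 100],
    [0, 0, 0, 0, 0, 0, 100]
  ]
}}

```text
t: 27.2
position: [0.576, 0.1443, 0.1056]
ee_rot: [0.049, -0.705, 0.049, 0.706]
contact_force: [0.3, -0.5, -0.0]
opening: 0.0854
```

Run:
```python
from h import *
n="top";p,d=viewer.snapshot(n); np.savez(n+"11.npz",p=p,d=d); cv2.imwrite(f"pics/{n}11.png",cv2.resize(p[150:290,220:390,::-1],None,fx=4,fy=4,interpolation=cv2.INTER_CUBIC))
tapes(n,p,(285,160,340,250),.092,3)
plan([(578,144.5,50,-98,100),(578,144.5,16,-98,100,.02)])
```

```text
tape c [601.9  23. ] deg -8.24 L 117.5 W 15.9 ends [542.7  31.6] [660.6  14.5]
tape c [692.9  10.4] deg -8.47 L 56.3 W 15.9 ends [664.3  14.6] [721.2   6.1]
tape c [523.   32.8] deg -9.39 L 26.6 W 15.2 ends [508.8  35.1] [536.7  30.5]
cur t=27.25 [577.1 143.7 106.1] phi -98.0 axis [ 0. -0. -1.] F [-0.6 -0.5 -0.1] op 0.0854 q [ 0.2   0.22  1.9  -0.    1.02  1.91]
2 [[0.028,0,0,0,0,0,100],[0.028,-0.001,-0.001,0,0,0,100]]
2 [[0.017,0,0,0,0,0,100],[0.017,0,0,0,0,0,100]]
```

View pics/top11.png

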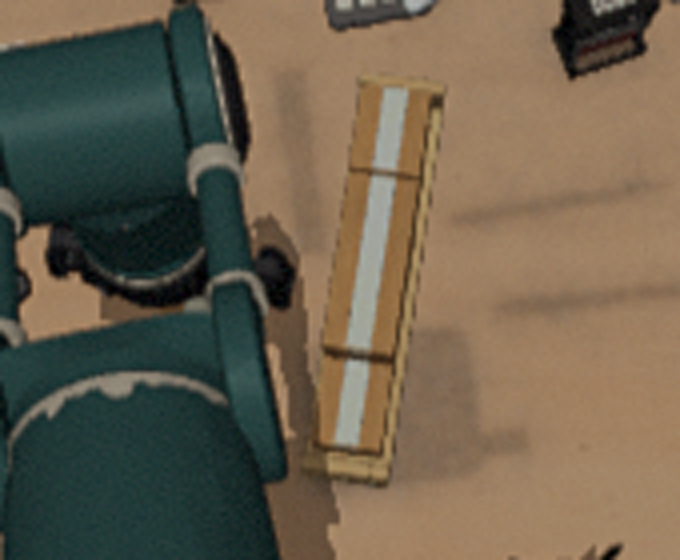

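Run:
```python
from h import *
n="top"
d6=cloud(n,np.load("top6.npz")["d"]); d8=cloud(n,np.load("top8.npz")["d"]); d11=cloud(n,np.load("top11.npz")["d"])
u=proj(n,[[.6035,.0228,.052]])[0]; print(u)
print("low6", find(n,d6,(285,165,340,int(u[1])),.052,.006),find(n,d6,(285,int(u[1])+2,340,262),.052,.006))
m=lambda C:find(n,C,(290,185,340,250),.092,.006)
print("up8",m(d8)); 
print("up11 all",find(n,d11,(290,160,340,250),.092,.006))
p8=np.load("top8.npz")["p"];p11=np.load("top11.npz")["p"];
tapes(n,p8,(285,185,340,250),.092,1)
print(proj(n,[[.6609,.0145,.092],[.6643,.0146,.092]]))
print(p11[188:200,318:320].mean(1).astype(int).tolist())
```

```text
[312.42852383 217.9155435 ]
low6 {'c': (661.5, 11.3), 'L': 120.7, 'S': 50.7, 'deg': -7.5, 'mean': array([661.6,  11.5]), 'pca': -8.38, 'sz': array([115.9,  47.9]), 'n': 705} {'c': (541.5, 28.5), 'L': 123.6, 'S': 50.8, 'deg': -8.1, 'mean': array([540. ,  28.6]), 'pca': -9.21, 'sz': array([118.2,  48. ]), 'n': 753}
up8 {'c': (600.6, 20.1), 'L': 122.8, 'S': 50.7, 'deg': -7.9, 'mean': array([600.,  20.]), 'pca': -8.07, 'sz': array([120.2,  47.7]), 'n': 800}
up11 all {'c': (629.5, 16.0), 'L': 185.0, 'S': 51.1, 'deg': -8.1, 'mean': array([628. ,  16.3]), 'pca': -8.04, 'sz': array([181.8,  47.7]), 'n': 1190}
tape c [614.8  20.8] deg -8.52 L 140.1 W 15.9 ends [544.9  31.3] [686.2  10.1]
[[315.53231081 193.27628335]
 [315.49827639 192.03858019]]
[[156, 156, 146], [157, 154, 143], [156, 146, 131], [156, 147, 129], [151, 132, 106], [100, 81, 60], [121, 101, 76], [148, 128, 103], [148, 129, 106], [137, 116, 90], [130, 105, 76], [140, 110, 77]]
```

{"name": "move_arm", "arguments": {
  "commands": [
    [0.028, 0, 0, 0, 0, 0, 100],
    [0.028, -0.001, 0, 0, 0, 0, 100],
    [0.017, 0, 0, 0, 0, 0, 100],
    [0.016, 0, 0, 0, 0, 0, 100],
    [0, 0, 0, 0, 0, 0, 60],
    [0, 0, 0, 0, 0, 0, 30],
    [0, 0, 0, 0, 0, 0, 30],
    [0, 0, 0, 0, 0, 0, 30]
  ]
}}

```text
t: 28.05
position: [0.5785, 0.145, 0.0188]
ee_rot: [-0.05, 0.706, -0.049, -0.704]
contact_force: [0.7, 0.1, -0.7]
opening: 0.0472
```

Run:
```python
from h import *
s,p,_,_=cur(); x,y=p[:2]*1000
plan([(x,y,125,None,30),(x-65,37,125,-98,30)])
```

```text
cur t=28.05 [578.5 145.   18.8] phi -98.0 axis [ 0.003  0.001 -1.   ] F [ 0.7  0.1 -0.7] op 0.0472 q [ 0.2   0.33  1.95 -0.    0.86  1.92]
3 [[-0.035,0,0,0,0,0,30],[-0.036,0,0,0,0,0,30],[-0.035,0,0,0,0,0,30]]
3 [[0,0.039,0.016,0,0,0,30],[0,0.039,0.017,0,0,0,30],[0,0.038,0.016,-0.001,0,0,30]]
```

{"name": "move_arm", "arguments": {
  "commands": [
    [-0.035, 0, 0, 0, 0, 0, 30],
    [-0.036, 0, 0, 0, 0, 0, 30],
    [-0.035, 0, 0, 0, 0, 0, 30],
    [0, 0.039, 0.016, 0, 0, 0, 30],
    [0, 0.039, 0.017, 0, 0, 0, 30],
    [0, 0.038, 0.016, 0, 0, 0, 30],
    [0, 0, 0, 0, 0, 0, 30],
    [0, 0, 0, 0, 0, 0, 30],
    [0, 0, 0, 0, 0, 0, 30]
  ]
}}

```text
t: 28.95
position: [0.5133, 0.0373, 0.124]
ee_rot: [-0.05, 0.706, -0.049, -0.705]
contact_force: [-0.2, 0.2, -0.8]
opening: 0.0474
```

Run:
```python
from h import *
plan([(513.5,36.5,76,-98,30,.02)])
```

```text
cur t=28.95 [513.3  37.3 124. ] phi -98.0 axis [ 0.002  0.    -1.   ] F [-0.2  0.2 -0.8] op 0.0474 q [0.02 0.05 2.05 0.   1.03 1.73]
3 [[0.016,0,0,0,0,0,30],[0.016,0,0,0,0,0,30],[0.016,0.001,0,-0.001,0,0,30]]
```

{"name": "move_arm", "arguments": {
  "commands": [
    [0.016, 0, 0, 0, 0, 0, 30],
    [0.016, 0, 0, 0, 0, 0, 30],
    [0.016, 0.001, 0, 0, 0, 0, 30],
    [0, 0, 0, 0, 0, 0, 30],
    [0, 0, 0, 0, 0, 0, 30]
  ]
}}

```text
t: 29.45
position: [0.5126, 0.0366, 0.0752]
ee_rot: [0.049, -0.705, 0.049, 0.706]
contact_force: [0.4, 0.0, -1.2]
opening: 0.047
```

Run:
```python
from h import *
for n,b in(("scene",(180,270,270,400)),):
    p,d=viewer.snapshot(n); np.savez(n+"12.npz",p=p,d=d); cv2.imwrite(f"pics/{n}12.png",cv2.resize(p[b[0]:b[1],b[2]:b[3],::-1],None,fx=6,fy=6,interpolation=cv2.INTER_CUBIC))
plan([(513.5,36.5,71,-98,30,.02)])
```

```text
cur t=29.50 [513.2  36.5  75.9] phi -98.0 axis [ 0.001  0.    -1.   ] F [ 0.2  0.4 -1.1] op 0.0469 q [0.02 0.11 2.09 0.   0.94 1.73]
1 [[0.005,0,0,0,0,0,30]]
```

View pics/scene12.png

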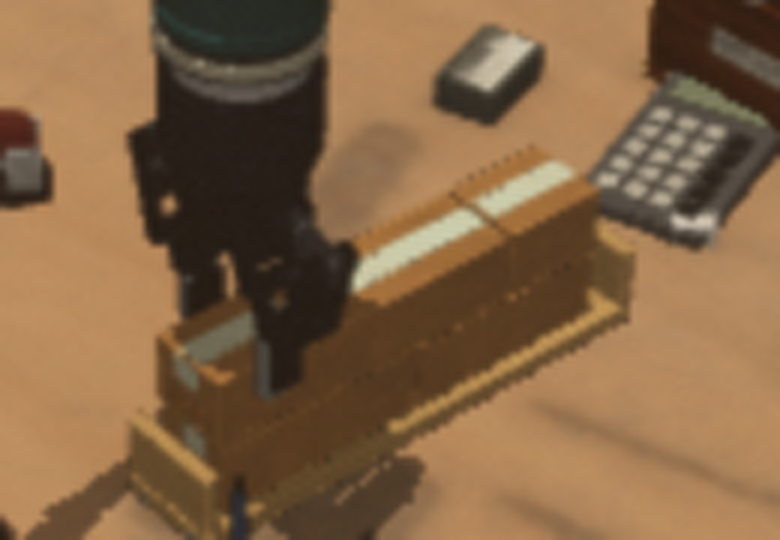

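{"name": "move_arm", "arguments": {
  "commands": [
    [0.002, 0, 0.002, 0, 0, 0, 30],
    [0.002, 0, 0, 0, 0, 0, 30],
    [0, 0, 0, 0, 0, 0, 30]
  ]
}}

```text
t: 29.8
position: [0.5103, 0.0362, 0.0715]
ee_rot: [-0.05, 0.706, -0.049, -0.705]
contact_force: [-0.0, -0.1, -0.4]
opening: 0.0471
```

{"name": "move_arm", "arguments": {
  "commands": [
    [0.001, 0, 0, 0, 0, 0, 30],
    [0, 0, 0, 0, 0, 0, 30]
  ]
}}

```text
t: 30.0
position: [0.5105, 0.0361, 0.0706]
ee_rot: [-0.05, 0.706, -0.05, -0.705]
contact_force: [-1.3, -0.1, 1.5]
opening: 0.0473
```

{"name": "move_arm", "arguments": {
  "commands": [
    [0.001, 0, 0, 0, 0, 0, 30],
    [0, 0, 0, 0, 0, 0, 30]
  ]
}}

```text
t: 30.2
position: [0.5106, 0.0361, 0.0706]
ee_rot: [-0.05, 0.705, -0.05, -0.705]
contact_force: [-2.8, 0.2, 7.7]
opening: 0.0469
```

{"name": "move_arm", "arguments": {
  "commands": [
    [-0.001, -0.0004, -0.001, 0, 0, 0, 30],
    [0, -0.0004, -0.001, 0, 0, 0, 30],
    [0, 0, -0.001, 0, 0, 0, 30],
    [0, 0, -0.001, 0, 0, 0, 30],
    [0, 0, 0, 0, 0, 0, 30]
  ]
}}

```text
t: 30.7
position: [0.5145, 0.0364, 0.0706]
ee_rot: [0.05, -0.705, 0.049, 0.705]
contact_force: [-2.5, -0.3, 4.1]
opening: 0.0473
```

{"name": "move_arm", "arguments": {
  "commands": [
    [0, 0, -0.001, 0, 0, 0, 30],
    [0, 0, 0, 0, 0, 0, 30]
  ]
}}

```text
t: 30.9
position: [0.5155, 0.0363, 0.0706]
ee_rot: [0.05, -0.705, 0.049, 0.705]
contact_force: [-2.7, 0.2, 4.8]
opening: 0.0473
```

Run:
```python
from h import *
for n,b in(("scene",(180,270,270,400)),):
    p,d=viewer.snapshot(n); np.savez(n+"13.npz",p=p,d=d); cv2.imwrite(f"pics/{n}13.png",cv2.resize(p[b[0]:b[1],b[2]:b[3],::-1],None,fx=6,fy=6,interpolation=cv2.INTER_CUBIC))
plan([])
```

```text
cur t=30.95 [515.5  36.3  70.6] phi -98.0 axis [ 0.  0. -1.] F [-2.1 -0.1  5.4] op 0.0469 q [0.02 0.13 2.09 0.   0.93 1.73]
```

View pics/scene13.png

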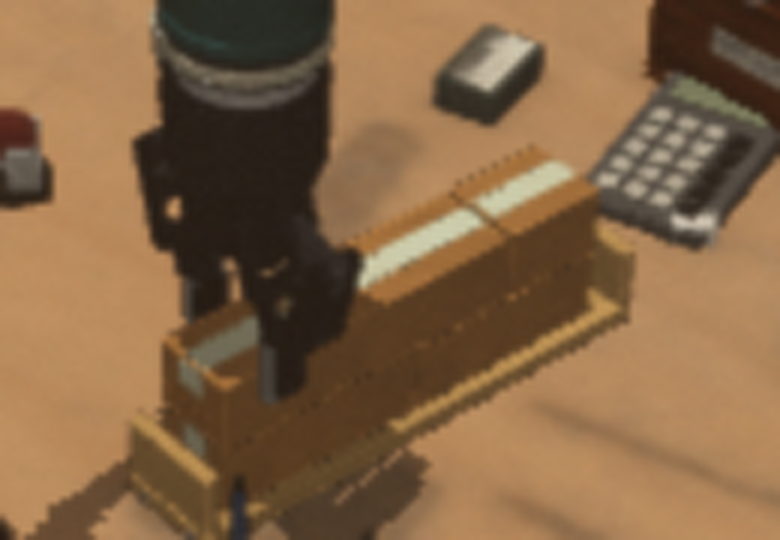

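{"name": "move_arm", "arguments": {
  "commands": [
    [-0.0003, 0, -0.001, 0, 0, 0, 30],
    [0, 0, 0, 0, 0, 0, 30]
  ]
}}

```text
t: 31.15
position: [0.5162, 0.0361, 0.0706]
ee_rot: [0.05, -0.705, 0.05, 0.706]
contact_force: [-3.6, 0.6, 4.9]
opening: 0.047
```

Run:
```python
from h import *
for n,b in(("scene",(180,270,270,400)),):
    p,d=viewer.snapshot(n); np.savez(n+"14.npz",p=p,d=d); cv2.imwrite(f"pics/{n}14.png",cv2.resize(p[b[0]:b[1],b[2]:b[3],::-1],None,fx=6,fy=6,interpolation=cv2.INTER_CUBIC))
plan([])
for f in("9","10","12","13","14"):
    print(f); tapes("scene",np.load(f"scene{f}.npz")["p"],(325,195,375,240),.092,2,8)
```

```text
cur t=31.20 [516.2  36.1  70.6] phi -98.0 axis [-0.  0. -1.] F [-3.6 -0.   5. ] op 0.0469 q [0.02 0.13 2.09 0.   0.93 1.73]
9
tape c [630.7  18.4] deg -9.34 L 55.6 W 12.0 ends [601.3  23.2] [660.4  13.5]
10
tape c [629.8  18.5] deg -9.15 L 56.9 W 12.1 ends [599.7  23.4] [658.9  13.8]
12
tape c [621.   19.6] deg -7.58 L 76.0 W 11.8 ends [578.5  25.2] [658.7  14.6]
tape c [692.7  10. ] deg -8.03 L 49.6 W 11.0 ends [667.6  13.6] [718.1   6.5]
13
tape c [622.8  19.3] deg -7.56 L 71.9 W 11.9 ends [581.2  24.8] [658.7  14.6]
tape c [692.8  10. ] deg -8.17 L 49.5 W 11.1 ends [667.6  13.6] [718.1   6.4]
14
tape c [622.6  19.5] deg -8.20 L 70.2 W 12.1 ends [583.9  25.1] [658.   14.4]
tape c [692.8  10. ] deg -8.10 L 49.6 W 11.1 ends [667.6  13.6] [718.5   6.4]
```

{"name": "move_arm", "arguments": {
  "commands": [
    [0, 0, 0, 0, 0, 0, 60],
    [0, 0, 0, 0, 0, 0, 75],
    [0, 0, 0, 0, 0, 0, 100],
    [0, 0, 0, 0, 0, 0, 100],
    [-0.04, 0, 0, 0, 0, 0, 100],
    [-0.045, 0, 0, 0, 0, 0, 100],
    [0, -0.04, -0.01, 0, 0, 0, 100],
    [0, -0.045, -0.01, 0, 0, 0, 100],
    [0, -0.045, -0.01, 0, 0, 0, 100],
    [0, -0.04, -0.01, 0, 0, 0, 100]
  ]
}}

```text
t: 32.2
position: [0.5804, 0.2007, 0.1558]
ee_rot: [-0.05, 0.706, -0.049, -0.705]
contact_force: [0.1, -0.7, 0.9]
opening: 0.0855
```

Run:
```python
from h import *
n="top";p,d=viewer.snapshot(n); np.savez(n+"15.npz",p=p,d=d); cv2.imwrite(f"pics/{n}15.png",cv2.resize(p[150:290,220:390,::-1],None,fx=4,fy=4,interpolation=cv2.INTER_CUBIC))
tapes(n,p,(285,160,340,265),.092,4)
print(find(n,cloud(n,d),(285,150,345,270),.092,.006))
plan([])
```

```text
tape c [602.7  23. ] deg -8.11 L 115.9 W 16.0 ends [544.9  31.2] [660.9  14.7]
tape c [513.2  35.4] deg -8.58 L 56.6 W 15.9 ends [484.7  39.7] [542.2  31. ]
tape c [692.8  10.4] deg -8.37 L 56.3 W 15.9 ends [664.3  14.6] [721.2   6.2]
{'c': (600.3, 20.3), 'L': 244.1, 'S': 50.9, 'deg': -8.1, 'mean': array([598.7,  20.4]), 'pca': -7.99, 'sz': array([240.8,  47.7]), 'n': 1601}
cur t=32.25 [582.7 206.3 156.1] phi -97.9 axis [ 0.004  0.005 -1.   ] F [4.3 3.7 1.2] op 0.0852 q [0.3  0.21 1.81 0.   1.11 2.01]
```

View pics/top15.png

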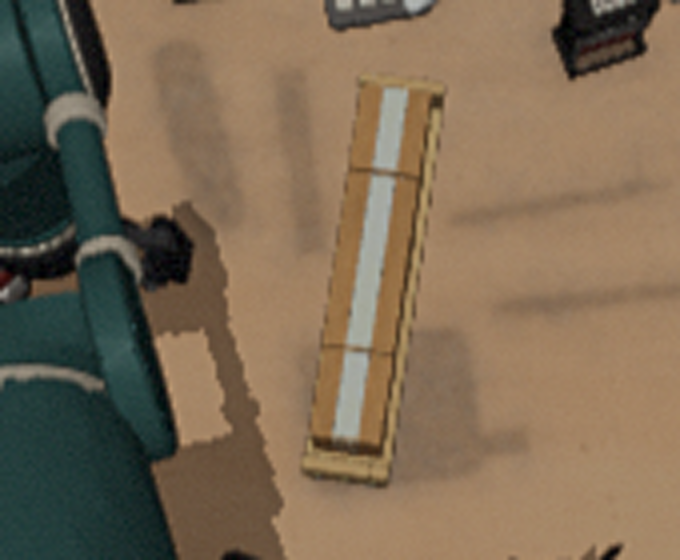

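{"name": "move_arm", "arguments": {
  "commands": [
    [-0.03, 0, 0, 0, 0, 0, 100],
    [-0.02, 0, 0, 0, 0, 0, 100],
    [0, 0, 0, 0, 0, 0, 100],
    [0, 0, 0, 0, 0, 0, 100]
  ]
}}

```text
t: 32.65
position: [0.5798, 0.1987, 0.2056]
ee_rot: [-0.05, 0.706, -0.049, -0.705]
contact_force: [0.1, 0.1, -0.5]
opening: 0.0853
```

Run:
```python
from h import *
n="scene";p,d=viewer.snapshot(n); cv2.imwrite(f"pics/{n}16.png",cv2.resize(p[160:320,200:420,::-1],None,fx=3.6,fy=3.6,interpolation=cv2.INTER_CUBIC))
plan([])
```

```text
cur t=32.70 [579.1 198.4 204.6] phi -98.0 axis [-0.001 -0.    -1.   ] F [-0.1 -0.  -0.5] op 0.0853 q [ 0.29  0.17  1.77 -0.    1.2   2.  ]
```

View pics/scene16.png

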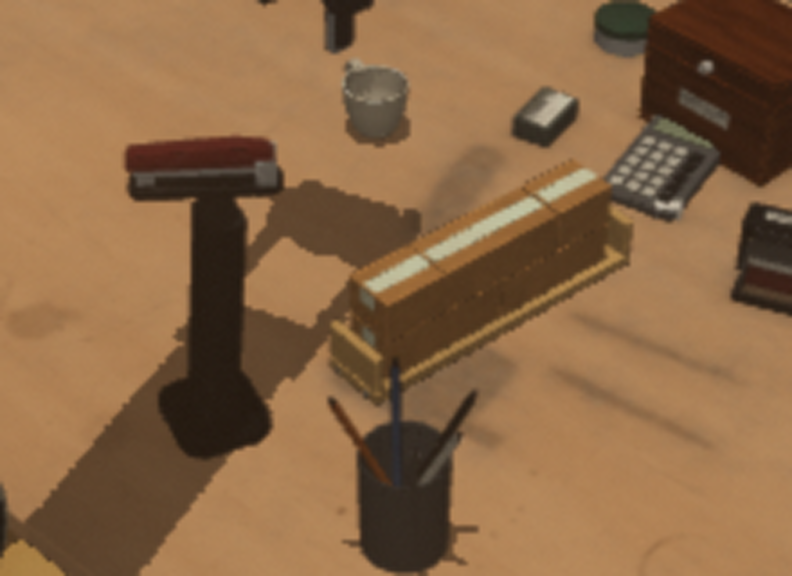

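The view shows both courses complete, flat and flush in the rack (stack around pixels 355–610, 165–370), with the bystanders standing as before.

```bash
python3 -c "
from workcell import robot
print(robot.hand_in())"
```

```text
the job is handed in; nothing more can be done
None
```

The rack now holds both courses in running bond, and I handed the job in at about 33 s of the 72 s allowed.

**What I did**
- I laid full_2 end to end with full_1. It first sat about 2 mm off sideways with a 2 mm gap, so I gripped it again and closed that up.
- I set half_2 aside on the desk to free full_3, then laid full_3 across the joint.
- I put half_1 on the far end and half_2 on the near end, slid each half towards full_3, and let go.

**Last checks in the camera views**
- **Lower course:** the carton centres were 120.4 mm apart, so they touch. I measured this before the upper course went on. In the last scene view it still looks in line.
- **Upper course:** full_3 is about 0.6 mm off the joint. Gaps of about 0.4 mm and 1.0 mm remain in the row, and the half cartons' positions are within about 1 mm of the ideal ends.
- **Alignment:** carton centres are in line sideways to within about 0.5 mm, and their angles are within about 0.6° of each other.
- **Bystanders:** the pen pot, mug, speaker and stapler look unmoved in the last scene view; I did not measure their positions.

**What did not agree**
- The stack measures about 1.4 mm to the +y side of the base's centre line. I followed full_1's own position and left it.
- Sliding half_1 in pushed full_3 about 2 mm. Sliding half_2 in pushed it most of the way back.
- The two cameras, and colour against depth within the top view, disagreed by roughly 3 to 6 mm in y. I used only colour positions from the top view for the final placing.

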